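# Refit the mixing rotor and lane dividers of a ball draw machine

### The job

Put the cleaned draw machine back together: take the end cap off the motor shaft and stand it on the parts mat, push the mixing rotor onto the splined shaft, rocking it until the teeth mesh and it sits fully home, and put the end cap back on the shaft end over the hub. Slide every lane divider from the washing-up rack into a slot of its own in the loading magazine, right down to the floor; which slots and when does not matter. Leave the other things on the bench alone.

Things in the scene. Friction and masses are not known exactly. Their poses are not given: they have to be found in the camera images.
- machine: base of the ball draw machine, fixed: white housing 320 x 340 mm, deck 60 mm high; its globe is off. Origin under its centre on the bench, x towards its back (keypad side), z up. The motor shaft stands 30 mm in front of the centre, in the middle of a steel ring.
- shaft_seat (a point): Axis of the upright motor shaft at the top of its 34 mm shoulder collar, 74 mm above the bench; z up. Above it: six spline teeth 4.6 mm wide, 28 mm over the teeth, up to 30 mm; then plain 18 mm round up to 78 mm, last 6 mm coned to 11 mm. The teeth's angle is NOT given and differs each start. The geared motor holds the shaft still (gives way above 0.8 N m).
- rotor: mixing rotor, loose, 220 g, upright on the bench: hexagonal hub (to grip) 40 mm across flats, 46 mm high, a flat facing along its x and every 60 deg; grey arms, top 15 mm up, at 30, 150, 270 deg from x, ending in paddles 30 mm high, 65 mm from the axis. Origin on the axis at the underside: at the shaft seat when home, 30 mm above it when perched unmeshed on the spline.
- rotor_bore (a point): top centre of the rotor hub, 46 mm above its origin; axes as the rotor. Through bore 30 mm wide; its lowest 22 mm have six internal teeth 3.6 mm wide, one at the middle of each flat, 20 mm between opposite teeth. They mesh with the shaft every 60 deg, with about 6 deg of play either way.
- end_cap: black eight-sided end cap, loose, 60 g, 38 mm across flats (one faces along its x, then every 45 deg), 46 mm high, closed on top; round bore 21 mm wide, 34 mm deep from below. Origin on the axis at the underside. It starts on the bare shaft end, origin 44 mm above the shaft seat; over the fitted rotor it rests on the hub's rim, 46 mm above the seat. It slips on and off.
- parts_mat: thin black rubber parts mat, fixed, 100 (its x) x 90 (its y) x 4 mm, origin under its centre.
- magazine: clear loading magazine, fixed, open-topped, 252 (its x) x 98 (its y) mm, comb walls 50 mm high along both long sides, outer rims 54 mm, floor 5 mm thick. Four divider slots 48 mm apart along x: each a pair of facing grooves 10.5 mm wide, mouths rounded 4 mm; groove bottoms 88 mm apart along y, inner faces of the combs 68 mm. Origin under its centre.
- rack: white washing-up rack, fixed, 205 (its x) x 104 (its y) x 24 mm, with four wide slots 48 mm apart along its x, 18 mm deep, where the washed dividers stand. Origin under its centre.
- slot0 (a point): slot 0 of the magazine: its centre on the magazine's floor (5 mm above the bench), at x = -72 mm in the magazine's frame; axes as the magazine's (x across the slot, y along it).
- slot1 (a point): slot 1 of the magazine: its centre on the magazine's floor (5 mm above the bench), at x = -24 mm in the magazine's frame; axes as the magazine's (x across the slot, y along it).
- slot2 (a point): slot 2 of the magazine: its centre on the magazine's floor (5 mm above the bench), at x = 24 mm in the magazine's frame; axes as the magazine's (x across the slot, y along it).
- slot3 (a point): slot 3 of the magazine: its centre on the magazine's floor (5 mm above the bench), at x = 72 mm in the magazine's frame; axes as the magazine's (x across the slot, y along it).
- divider0: lane divider, loose frosted acrylic plate 8 mm thick (its x) x 80 mm long (its y) x 70 mm high, 55 g, all alike; origin at the centre of its lower edge. Stands upright in the rack, lower edge 6 mm above the bench, or absent (two to four of the four are there). Either face may point either way.
- divider1: lane divider, loose frosted acrylic plate 8 mm thick (its x) x 80 mm long (its y) x 70 mm high, 55 g, all alike; origin at the centre of its lower edge. Stands upright in the rack, lower edge 6 mm above the bench, or absent (two to four of the four are there). Either face may point either way.
- divider2: lane divider, loose frosted acrylic plate 8 mm thick (its x) x 80 mm long (its y) x 70 mm high, 55 g, all alike; origin at the centre of its lower edge. Stands upright in the rack, lower edge 6 mm above the bench, or absent (two to four of the four are there). Either face may point either way.
- divider3: lane divider, loose frosted acrylic plate 8 mm thick (its x) x 80 mm long (its y) x 70 mm high, 55 g, all alike; origin at the centre of its lower edge. Stands upright in the rack, lower edge 6 mm above the bench, or absent (two to four of the four are there). Either face may point either way.
- polish: white bottle 52 mm across, 150 mm high; loose, not part of the job. Origin under its centre.
- tape: cardboard ring 90 mm across, 24 mm high; loose, not part of the job. Origin under its centre.
- driver: screwdriver 190 mm long, lying; loose, not part of the job.
- brush: brush 180 mm long, lying; loose, not part of the job.
- gauge_block: steel block 50 x 30 x 25 mm; loose, not part of the job. Origin under its centre.
- pot: steel cup 80 mm across, 60 mm high; loose, not part of the job. Origin under its centre.
Mind the look-alikes: they are no part of the job. Of the things that look like the rotor, the smaller one is meant.

How it is judged:
On the way, in this order (a step that is already met when the one before it is completed fails the run):
1. the end cap rests on the parts mat, released (x of end_cap in the frame of parts_mat between -0.05 and 0.05 m and y of end_cap in the frame of parts_mat between -0.045 and 0.045 m and z of end_cap in the frame of parts_mat below 0.01 m and linear speed of end_cap below 0.03 m/s and contact force between the fingers and end_cap below 0.1 N), for 0.2 s.
2. the rotor is meshed and fully home on the shaft (distance between rotor and shaft_seat below 0.005 m and angle between rotor's own z axis and vertical below 0.07 rad), for 0.2 s.
3. the end cap is back on the shaft end, resting on the hub (horizontal distance between end_cap and shaft_seat below 0.005 m and z of end_cap in the frame of shaft_seat between 0.043 and 0.051 m and angle between end_cap's own z axis and vertical below 0.1 rad), for 0.2 s.
At the end, for the whole second after the job is handed in: Rotor upright, origin within 5 mm of the shaft seat; end cap on the shaft end, within 5 mm of the axis, underside 43 to 51 mm above the seat, level within 6 degrees; every divider present upright in its own slot, lower edge's centre within 6.5 mm of the slot's floor centre; all at rest (all of step 2 and all of step 3 and (distance between divider0 and slot0 below 0.0065 m or distance between divider0 and slot1 below 0.0065 m or distance between divider0 and slot2 below 0.0065 m or distance between divider0 and slot3 below 0.0065 m) and angle between each of divider0, divider1, divider2, divider3's own z axis and vertical below 0.08 rad and angle between the x axis of each of divider0, divider1, divider2, divider3 and the x axis of magazine, either way round below 0.1 rad and linear speed of each of divider0, divider1, divider2, divider3, rotor, end_cap below 0.02 m/s and (distance between divider1 and slot0 below 0.0065 m or distance between divider1 and slot1 below 0.0065 m or distance between divider1 and slot2 below 0.0065 m or distance between divider1 and slot3 below 0.0065 m) and (distance between divider2 and slot0 below 0.0065 m or distance between divider2 and slot1 below 0.0065 m or distance between divider2 and slot2 below 0.0065 m or distance between divider2 and slot3 below 0.0065 m) and (distance between divider3 and slot0 below 0.0065 m or distance between divider3 and slot1 below 0.0065 m or distance between divider3 and slot2 below 0.0065 m or distance between divider3 and slot3 below 0.0065 m)); the robot touches nothing.
It fails at once if a thing that is not part of the job is pushed more than 4 cm from its place (distance of any of polish, tape, driver, brush, gauge_block, pot from where it was at the start of the episode above 0.04 m).
Of divider0, divider1, divider2, divider3 only 2 to 4 are there at a start; the rules pass over those that are not, and their reading is None.
At some moment in a run one of rotor may be knocked a few centimetres aside while the robot is not near it.
It also fails if it takes over 210 s, if anything falls off the work surface, if the arm or the gripper's body presses on something with over 40 N, if the wrist force passes 120 N, or if a joint passes its speed limit or range.

### The arm

A 6-joint arm with a two-finger parallel gripper is mounted at the origin on the work surface. World frame = base frame: x ahead of the robot, y to its left, z up, the work surface at z = 0. Lengths are in m, angles in rad, forces in N, time in s.
With the tool pointing down it reaches from about 0.375 to 0.975 m from the base axis. Payload 3.8 kg.
Tool frame: the origin (TCP) lies on the centre line of the jaws, within the pads' length; the fingertips stand 14 mm ahead of it and the grasp point (between the pads) lies 5 mm behind it; x points along the fingers, y is the direction in which the jaws open and shut, and the axes are right-handed (so a half turn about x gives the same grasp; the last joint's range is limited). The gripper opens to 88 mm and grips with 3 to 60 N. Pads are 18 mm wide; open, the fingers measure 123 mm over their backs; the gripper's body (75 mm by 187 mm) begins 45 mm behind the grasp point.
Start: joints at [-1.183, 0.264, 1.604, -0, 1.274, -0.037], TCP at [0.278, -0.615, 0.253] pointing down, gripper open.
Joint ranges: [-2.63, 2.63], [-0.94, 2.18], [0.31, 2.57], [-1.31, 4.45], [0, 2.66], [-2.55, 2.55]. Speed limits (rad/s): [2.57, 2.57, 3.14, 3.14, 3.14, 3.14].

### API

Orientations are given as a rotation vector (axis times angle).
In Python, from rig import get_obs, snapshot, camera_model, workorder gives the robot as it stands.
- The arm moves only by the tool move_arm, never from a script. Its argument "series" is a list that holds one entry, the list of rows, each a list of 6 numbers: the shift along the tool's x, y, z in cm, then the turn, a rotation vector about the tool's x, y, z in rad. In form: [[[x, y, z, rx, ry, rz], ...]]. A call has 1 to 12 rows; each row is the pose to reach, as a shift and turn from the pose commanded when the call began, along the tool's axes at that moment; what a row does not reach only later rows make up. A row lasts 1/8 s, in which the tool goes at most 62.5 mm and 10.7 degrees, less where a joint would pass 70% of its speed; a pose out of reach is approached as far as the arm can. A call with a gripper value outside its range is refused whole. "jaw" is the opening, from 0 (shut) to 1 (fully open), set as the call begins (left out, the last holds). The fingers move at their own pace and stop on an object; "squeeze" is the grip in N (left out, the last holds). Time passes only in rows, so rows that repeat a pose let the fingers close. It gives the time, the measured TCP pose, the force and the opening at its end, in the units of the state.
- get_obs(): the state, without advancing time (a new reading comes with each control period).
- snapshot(name): name is "scene" or "top" or "wrist"; returns the picture (400x640x3 uint8, red, green, blue); there is no depth.
- camera_model(name): a dict with "camera_matrix" (3x3 intrinsics, pixels), "eye" and "attitude" of the camera in the world; the wrist camera has in their place "mount" (4x4, takes a point from camera to tool coordinates, whose origin is the TCP and whose axes are the tool frame's). Camera axes: x right, y down, z forward; pixel columns grow to the right and rows downward; lengths in m; the calibration is good to about 2 mm. The wrist camera is an equidistant fisheye: a pixel r from the principal point sees the ray r / f radians off the axis. A picture is of the moment at which its call begins: read the wrist's pose just before it. camera_model takes no time and is no camera call.
- workorder.close_job(): hands the job in, once; it reports no verdict.
The state is a dict: "time": time; "qpos": joint angles; "joint_vel": joint speeds; "tau": joint torques, N m; "tool_pos": TCP position; "ee_rot": TCP orientation; "wrist_force": force on the tool from outside, world axes, zero at the start; "ft_torque": the same for the moment, N m; "opening": finger opening in m.
Only numpy, scipy, OpenCV 4.12 (cv2) and the standard library are available. Lean on these libraries where they do the work, as an engineer would, in place of code of your own. Each camera call takes 0.05 s, during which the arm holds its last target.

## Working session

There is one attempt and no reset: what is moved stays moved. The work goes in short steps, Python scripts to look and compute and a tool call to move; the robot and the scene stay as the last step left them, time stands still between calls to the robot, and variables do not carry over. Pictures are saved under pics/ and viewed, and the job is handed in when it is done.

Besides the shell and the picture viewer there is one more tool, called after "Request:" as name(argument=value, ...), one argument or row to a line, values as JSON. move_arm: Moves the arm, as the interface text tells. Its arguments: {"type":"object","properties":{"series":{"type":"array","items":{"type":"array","items":{"type":"array","items":{"type":"number"}}}},"jaw":{"type":"number"},"squeeze":{"type":"number"}},"required":["series"]}

```bash
mkdir -p pics; ls
cat > h.py <<'E'
import numpy as np, cv2
from rig import get_obs, snapshot, camera_model, workorder
from scipy.spatial.transform import Rotation as R
def save(n,f): 
    im=snapshot(n); cv2.imwrite('pics/'+f,im[:,:,::-1]); return im
E
python3 - <<'E'
from h import *
print(get_obs())
for n in ['scene','top','wrist']:
    print(n,camera_model(n)); save(n,n+'0.png')
E
```

```text
pics
{'time': 0.0, 'qpos': array([-1.18291157e+00,  2.64747589e-01,  1.60531742e+00, -5.59061435e-06,
        1.27374452e+00, -3.68917556e-02]), 'joint_vel': array([-0.0004356 , -0.00095986, -0.00011201,  0.00085396,  0.00178605,
        0.00077402]), 'tau': array([ 1.30045364e-04, -5.02109635e+01, -3.56878102e+01,  7.26430560e-02,
        2.94286734e-02, -1.70802300e-04]), 'tool_pos': array([ 0.27792741, -0.61439216,  0.2514223 ]), 'ee_rot': array([ 1.9873491 ,  0.430859  , -1.98814686]), 'wrist_force': array([ 0.31960013,  0.02043707, -0.47618315]), 'ft_torque': array([ 0.0105949 , -0.00512291, -0.06714527]), 'opening': 0.08850069031127139}
scene {'camera_matrix': array([[492.0913881 ,   0.        , 323.78076346],
       [  0.        , 492.0913881 , 194.65884146],
       [  0.        ,   0.        ,   1.        ]]), 'eye': array([0.94659986, 0.82805403, 1.04402806]), 'attitude': array([-0.655813  , -2.66209749,  1.10545321])}
top {'camera_matrix': array([[409.4397255 ,   0.        , 323.82097656],
       [  0.        , 409.4397255 , 208.15934048],
       [  0.        ,   0.        ,   1.        ]]), 'eye': array([ 0.34922083, -0.0035242 ,  1.12509633]), 'attitude': array([-2.15890668,  2.12007023, -0.18664668])}
wrist {'camera_matrix': array([[309.70691629,   0.        , 320.03478324],
       [  0.        , 309.70691629, 199.06213902],
       [  0.        ,   0.        ,   1.        ]]), 'mount': array([[ 7.77141493e-04, -2.95469338e-01,  9.55351907e-01,
        -1.31110415e-01],
       [ 9.99999622e-01,  6.03140303e-04, -6.26922633e-04,
         4.06877574e-04],
       [-3.90974823e-04,  9.55352033e-01,  2.95469695e-01,
        -7.72552721e-02],
       [ 0.00000000e+00,  0.00000000e+00,  0.00000000e+00,
         1.00000000e+00]])}
```

View pics/scene0.png

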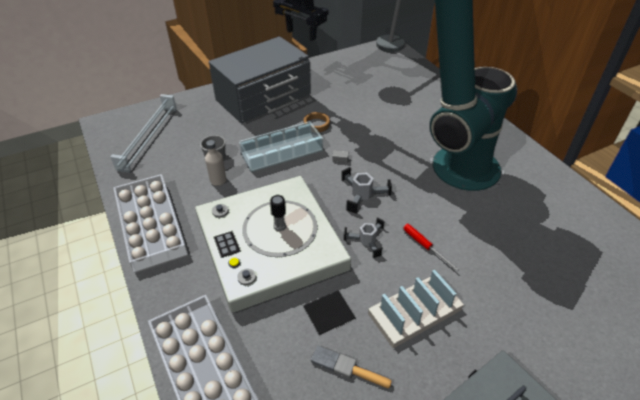

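View pics/top0.png

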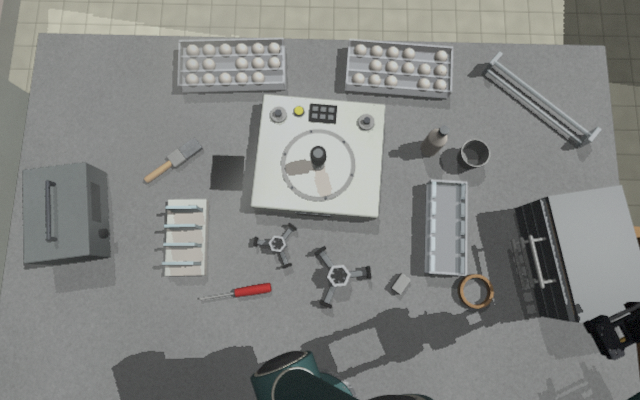

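View pics/wrist0.png

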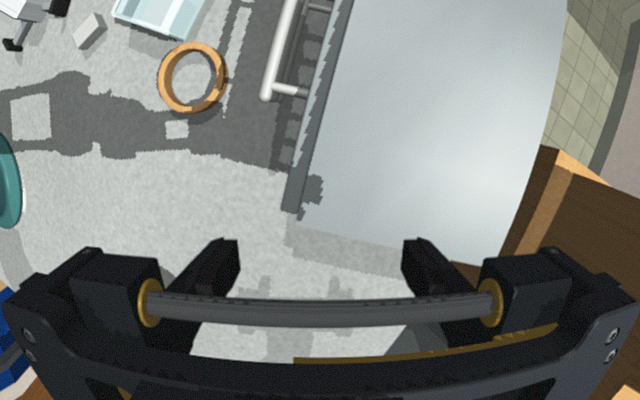

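```bash
cat >> h.py <<'E'
def cam(n,o=None):
    m=camera_model(n)
    if n!='wrist': return m['camera_matrix'],R.from_rotvec(m['attitude']).as_matrix(),np.array(m['eye'])
    o=o or get_obs()
    T=np.eye(4);T[:3,:3]=R.from_rotvec(o['ee_rot']).as_matrix();T[:3,3]=o['tool_pos']
    M=T@m['mount']; return m['camera_matrix'],M[:3,:3],M[:3,3]
def ray(n,px,c=None):
    K,Rm,e=c if c is not None else cam(n)
    px=np.atleast_2d(px).astype(float)
    x=(px[:,0]-K[0,2])/K[0,0]; y=(px[:,1]-K[1,2])/K[1,1]
    if n=='wrist':
        r=np.hypot(x,y)+1e-12; d=np.c_[np.sin(r)*x/r,np.sin(r)*y/r,np.cos(r)]
    else: d=np.c_[x,y,np.ones_like(x)]
    return e,d@Rm.T
def plane(n,px,z,c=None):
    e,d=ray(n,px,c); t=(z-e[2])/d[:,2]; return e+d*t[:,None]
def proj(n,P,c=None):
    K,Rm,e=c if c is not None else cam(n)
    p=(np.atleast_2d(P)-e)@Rm
    if n=='wrist':
        th=np.arctan2(np.hypot(p[:,0],p[:,1]),p[:,2]); h=np.hypot(p[:,0],p[:,1])+1e-12
        x=th*p[:,0]/h;y=th*p[:,1]/h
    else: x=p[:,0]/p[:,2];y=p[:,1]/p[:,2]
    return np.c_[x*K[0,0]+K[0,2],y*K[1,1]+K[1,2]]
def toolmove(target,Rt=None,o=None):
    "shift cm in tool axes, turn rotvec"
    o=o or get_obs(); A=R.from_rotvec(o['ee_rot'])
    s=A.inv().apply(np.array(target)-o['tool_pos'])*100
    r=(A.inv()*Rt).as_rotvec() if Rt is not None else None
    return np.round(s,2),(np.round(r,3) if r is not None else None)
def down(yaw):
    "tool x down, jaw axis (tool y) at yaw from world x"
    x=np.array([0,0,-1.]);y=np.array([np.cos(yaw),np.sin(yaw),0]);return R.from_matrix(np.c_[x,y,np.cross(x,y)])
E
python3 - <<'E'
from h import *
print(proj('top',[[0,0,0],[.3,0,0],[.3,.3,0]]),proj('scene',[[0,0,0],[.3,0,0],[.3,.3,0]]))
for nm,p,z in [('cap',(318,152),.16),('mat',(227,172),.004),('rackL',(186,238),.024),('rotor',(277,243),.046),('big',(339,275),.05),('mag',(447,228),.05),('ring',(318,163),.06)]:
    print(nm,plane('top',p,z))
print(R.from_rotvec(get_obs()['ee_rot']).as_matrix())
import cv2
im=cv2.imread('pics/top0.png')
a=cv2.resize(im[130:300,140:300],None,fx=4.5,fy=3.5*4.5/3.5,interpolation=cv2.INTER_CUBIC)[:,:]
cv2.imwrite('pics/tc1.png',cv2.resize(im[180:290,150:310],None,fx=5,fy=5,interpolation=cv2.INTER_CUBIC))
cv2.imwrite('pics/tc2.png',cv2.resize(im[160:290,390:510],None,fx=4.5,fy=4.5,interpolation=cv2.INTER_CUBIC))
cv2.imwrite('pics/tc3.png',cv2.resize(im[90:230,200:390],None,fx=4,fy=4,interpolation=cv2.INTER_CUBIC))
E
```

```text
[[315.4475821  413.93769815]
 [317.74768583 294.7712502 ]
 [206.02990538 292.85363699]] [[465.35743188 167.19942788]
 [385.97077524 198.21787508]
 [448.67978993 270.76274578]]
cap [[0.64879238 0.00561823 0.16      ]]
mat [[0.63366471 0.26158416 0.004     ]]
rackL [[0.44430098 0.35640346 0.024     ]]
rotor [[0.43359416 0.109683   0.046     ]]
big [[ 0.35330161 -0.05425382  0.05      ]]
mag [[ 0.48113725 -0.33908097  0.05      ]]
ring [[0.64918699 0.00596464 0.06      ]]
[[-6.40507608e-04  4.12126124e-01 -9.11126582e-01]
 [ 1.63476097e-03 -9.11125119e-01 -4.12126612e-01]
 [-9.99998459e-01 -1.75344440e-03 -9.01451304e-05]]
```

View pics/tc1.png

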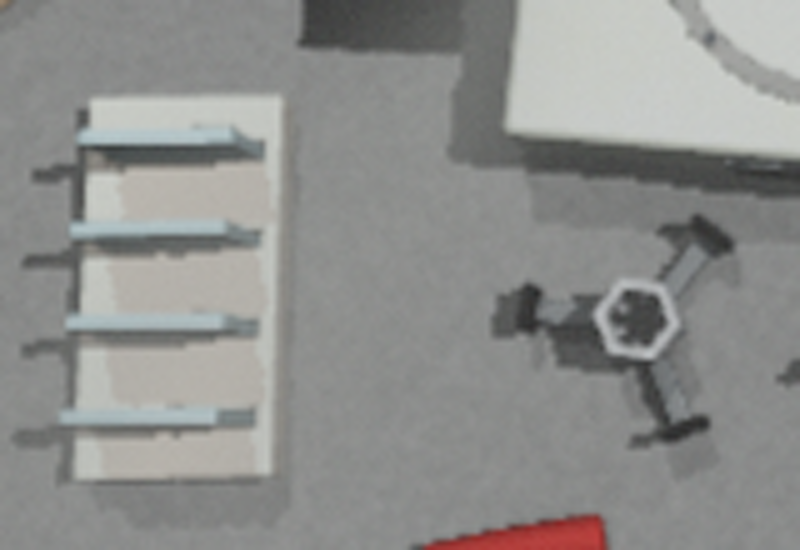

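View pics/tc2.png

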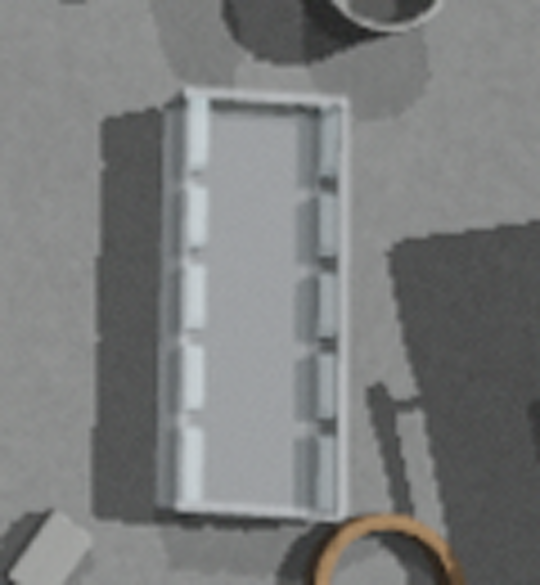

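View pics/tc3.png

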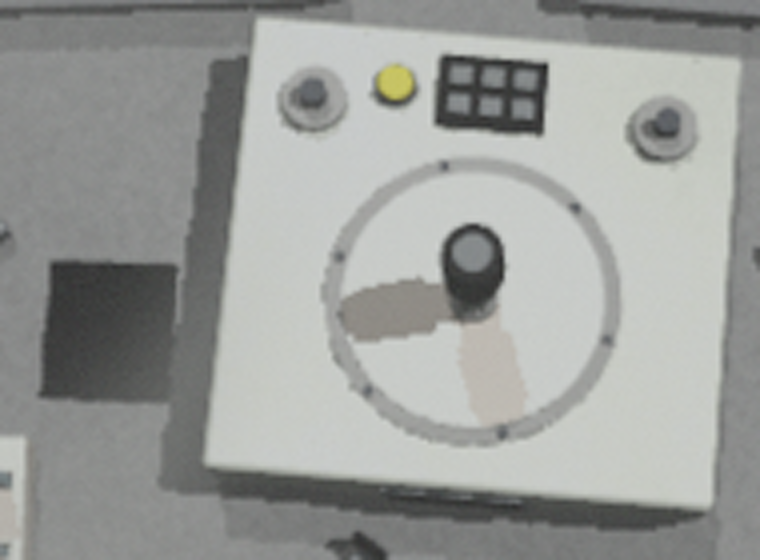

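Run:
```python
from h import *
print(toolmove([.65,.006,.30],down(0)))
q=np.array([(200+255/4,90+17/4),(200+740/4,90+62/4),(200+205/4,90+465/4),(200+712/4,90+508/4)])
p=plane('top',q,.06); print(p)
q=np.array([(200+52/4,90+262/4),(200+177/4,90+263/4),(200+40/4,90+398/4),(200+170/4,90+402/4)])
print('mat',plane('top',q,.004))
q=np.array([(185,91),(348,100),(175,512),(346,518)])/4.5+[390,160]
print('mag',plane('top',q,.054))
q=np.array([(90,95),(283,95),(75,478),(272,478)])/5+[150,180]
print('rack',plane('top',q,.024))
q=np.array([(80,136),(72,230),(67,322),(60,415)])/5+[150,180]
print('divs',plane('top',q,.076))
print('polish',plane('top',[(441,129)],.15), plane('top',[(437,150)],.0))
```

```text
(array([ -4.75, -41.21, -59.47]), array([-1.146e+00, -1.000e-03,  2.000e-03]))
[[ 0.84210567  0.15952387  0.06      ]
 [ 0.8165832  -0.17546445  0.06      ]
 [ 0.52799269  0.17944066  0.06      ]
 [ 0.50566939 -0.15475682  0.06      ]]
mat [[0.6808398  0.30375689 0.004     ]
 [0.68191346 0.2155439  0.004     ]
 [0.58255501 0.30605266 0.004     ]
 [0.58147491 0.21548632 0.004     ]]
mag [[ 0.60920786 -0.29912169  0.054     ]
 [ 0.60562114 -0.39670478  0.054     ]
 [ 0.36044148 -0.2869307   0.054     ]
 [ 0.35873952 -0.38557489  0.054     ]]
rack [[0.54974289 0.41297452 0.024     ]
 [0.55176563 0.30811546 0.024     ]
 [0.34387423 0.40450492 0.024     ]
 [0.34566914 0.30070161 0.024     ]]
divs [[0.51861052 0.39674358 0.076     ]
 [0.46963386 0.39690633 0.076     ]
 [0.42243998 0.3956266  0.076     ]
 [0.37541677 0.39533247 0.076     ]]
polish [[ 0.71792934 -0.30083884  0.15      ]] [[ 0.71140069 -0.33321524  0.        ]]
```

Request:
move_arm(
  series=[
    [[-4.75, -41.2, -59.5, -1.146, 0, 0], [-4.75, -41.2, -59.5, -1.146, 0, 0], [-4.75, -41.2, -59.5, -1.146, 0, 0], [-4.75, -41.2, -59.5, -1.146, 0, 0], [-4.75, -41.2, -59.5, -1.146, 0, 0], [-4.75, -41.2, -59.5, -1.146, 0, 0], [-4.75, -41.2, -59.5, -1.146, 0, 0], [-4.75, -41.2, -59.5, -1.146, 0, 0], [-4.75, -41.2, -59.5, -1.146, 0, 0], [-4.75, -41.2, -59.5, -1.146, 0, 0], [-4.75, -41.2, -59.5, -1.146, 0, 0], [-4.75, -41.2, -59.5, -1.146, 0, 0]],
  ],
)

```text
time: 1.65
tool_pos: [0.6514, 0.0085, 0.2999]
ee_rot: [1.208, 1.211, -1.208]
wrist_force: [0.5, 0.5, -0.4]
opening: 0.088
```

Run:
```python
from h import *
o=get_obs();print(o['time'],o['tool_pos'],o['qpos'],o['wrist_force'])
save('wrist','w1.png');save('top','t1.png')
```

```text
1.65 [0.65141455 0.00850442 0.29991342] [-2.53726445e-02  1.95551537e-01  1.60054700e+00  4.02530433e-04
  1.34572039e+00 -2.76352304e-02] [ 0.4656674   0.54491764 -0.37763437]
```

View pics/w1.png

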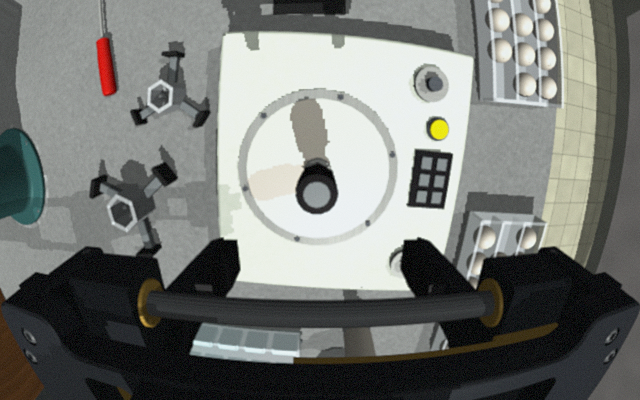

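View pics/t1.png

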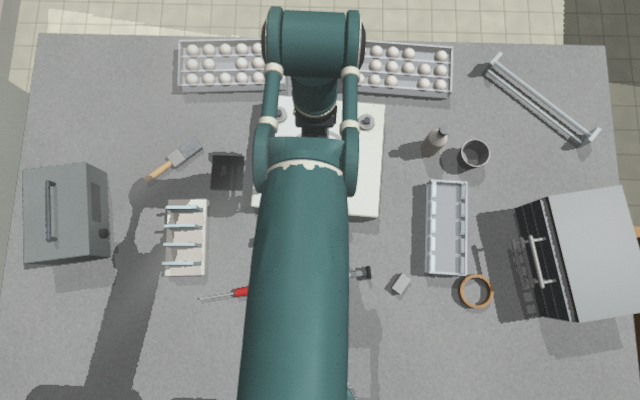

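Run:
```python
from h import *
im=cv2.imread('pics/w1.png')
cv2.imwrite('pics/w1c.png',cv2.resize(im[150:225,280:360],None,fx=7,fy=7,interpolation=cv2.INTER_CUBIC))
c=cam('wrist')
b=np.array([(340,97),(264,115),(245,188),(297,239),(367,222),(392,154)])
P=plane('wrist',b,.0605,c)[:,:2]; print(P)
A=np.c_[2*P,np.ones(6)];s=np.linalg.lstsq(A,(P**2).sum(1),rcond=None)[0];print('ring c',s[:2],np.sqrt(s[2]+s[:2]@s[:2]))
print(P.mean(0),np.hypot(*(P-s[:2]).T))
g=im.astype(int).max(2)
sub=(g[160:225,285:350]); 
hsv=cv2.cvtColor(im,cv2.COLOR_BGR2HSV)
# top face grey
for r in range(172,208,2): print(r,g[r,290:346:2])
```

```text
[[ 0.67582671  0.09746363]
 [ 0.58551425  0.07643884]
 [ 0.55810649 -0.01410109]
 [ 0.62292539 -0.08329584]
 [ 0.71380038 -0.05905581]
 [ 0.74098628  0.02997701]]
ring c [0.64916919 0.00760205] 0.09384585226487645
[0.64952659 0.00790446] [0.09373221 0.09375743 0.09361325 0.09461058 0.09284643 0.09450406]
172 [227 227 227 229 230 230 123  14  13  16  20  14   0  10   8  19  11  15
   3   0   4  95 242 240 242 240 242 241]
174 [229 229 229 228 232 198  44  17   8   9  19  19  21  37  23  25  15  12
  23  20   0  55 239 242 240 240 241 241]
176 [230 229 229 230 231 105   9  14  21  36  38  39  39  38  37  40  38  38
  32   5  13  32 162 242 240 241 241 240]
178 [228 229 228 233 195  29  15  29  33  37  40  36  44  43  43  40  37  38
  38  35  25   0 115 243 242 241 241 242]
180 [228 230 229 231 112   8  29  40  31  38  37  39  43  38  43  36  35  43
  35  39  33  21  61 230 242 240 241 241]
182 [231 229 232 205  59  20  43  33  37  30  70  84 120 122 121 108  64  43
  44  40  41  43  28 213 243 241 240 240]
184 [229 230 235 170  29  45  45  41  43 103 149 148 155 159 158 159 144 108
  5
[... 647 characters left out ...]
239  94  30  39  62 152 156 155 157 155 155 160 158 159 159 159
 157 158  94  35  45  59 206 243 241 242]
198 [241 241 243 157  38  46  53 125 161 158 156 157 160 161 160 159 157 157
 162 159  75  43  45  82 239 241 241 241]
200 [241 241 244 191  53  37  45  98 160 159 159 158 156 160 162 161 161 163
 162 123  53  48  39 134 244 243 242 242]
202 [240 242 241 240  86  42  42  48 118 162 160 161 161 158 159 162 163 162
 150  75  43  47  62 215 245 241 243 243]
204 [241 243 241 243 188  47  41  45  54 131 157 162 163 162 162 165 165 144
  88  45  46  44 121 243 242 242 242 241]
206 [240 239 240 242 244 143  41  47  44  55 101 143 151 158 155 149 112  77
  49  52  41  92 219 244 243 242 243 242]
```

View pics/w1c.png

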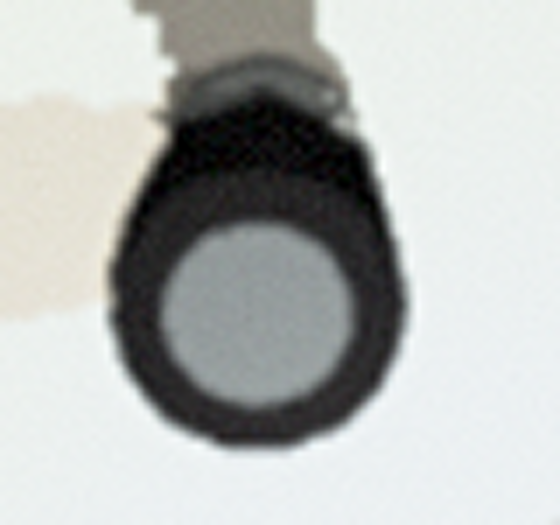

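Run:
```python
from h import *
im=cv2.imread('pics/w1.png');g=im.max(2).astype(np.float32)
c=cam('wrist')
G=cv2.GaussianBlur(g,(0,0),.7)
m=np.zeros(g.shape,np.uint8); m[178:212,298:336]=((G>100)[178:212,298:336]&(G[178:212,298:336]<190))
n,l,st,ce=cv2.connectedComponentsWithStats(m); i=1+st[1:,4].argmax(); d=ce[i]; print(d,st[i])
D=plane('wrist',d,.164,c)[0]; print('disc',D)
res=[]
for a in np.radians(np.arange(0,360,5)):
    rr=np.arange(.010,.026,.0002)
    P=np.c_[D[0]+rr*np.cos(a),D[1]+rr*np.sin(a),np.full(len(rr),.164)]
    px=proj('wrist',P,c).astype(np.float32)
    v=cv2.remap(g,px[:,0][None],px[:,1][None],cv2.INTER_LINEAR)[0]
    k=np.where((rr>.0165)&(v>140))[0]
    res.append(rr[k[0]]*1000 if len(k) else np.nan)
for a,r in zip(range(0,360,5),res): print(a,round(r,1),end='; ')
P=plane('wrist',[(0,0)],.16,c)
a=np.radians(np.arange(0,360,5));r=np.array(res)
# octagon support fit for the camera-far half (world -y side visible fully)
best=[]
for ph in np.radians(np.arange(0,45,1)):
    aa=np.arange(0,360,5); sel=(aa>=185)&(aa<=355)&np.isfinite(r)
    x=r*np.cos(a);y=r*np.sin(a)
    def f(p):
        k=ph+np.radians(np.arange(8)*45)
        return (((x[sel]-p[0])[:,None]*np.cos(k)+(y[sel]-p[1])[:,None]*np.sin(k)).max(1)-19-p[2])
    from scipy.optimize import least_squares
    s=least_squares(f,[0,0,0]); best.append((s.cost,np.degrees(ph),s.x))
best.sort(key=lambda t:t[0]); print(best[:4],best[-1][0])
```

```text
[316.29562044 194.45620438] [303 182  27  26 548]
disc [0.64933581 0.00786344 0.164     ]
0 19.0; 5 19.2; 10 19.2; 15 19.2; 20 19.4; 25 19.8; 30 20.2; 35 20.6; 40 21.4; 45 22.4; 50 23.4; 55 25.0; 60 nan; 65 nan; 70 nan; 75 nan; 80 nan; 85 nan; 90 nan; 95 nan; 100 nan; 105 nan; 110 nan; 115 nan; 120 24.8; 125 23.8; 130 22.8; 135 22.0; 140 21.4; 145 21.0; 150 20.4; 155 20.0; 160 20.0; 165 19.8; 170 19.2; 175 18.8; 180 19.0; 185 18.8; 190 18.6; 195 18.6; 200 18.6; 205 18.6; 210 18.6; 215 18.4; 220 18.4; 225 18.4; 230 18.6; 235 18.6; 240 18.4; 245 18.4; 250 18.2; 255 18.6; 260 18.6; 265 18.4; 270 18.2; 275 18.4; 280 18.4; 285 18.6; 290 18.4; 295 18.2; 300 18.4; 305 18.6; 310 18.6; 315 18.4; 320 18.4; 325 18.6; 330 18.6; 335 18.4; 340 18.6; 345 18.8; 350 18.6; 355 19.0; [(np.float64(2.99904398728391), np.float64(14.999999999999998), array([-0.07063171,  0.23769054, -0.79525603])), (np.float64(3.0119168888880967), np.float64(20.0), array([-0.02111535,  0.33524632, -0.71199973])), (np.float64(3.061350069370769), np.float64(16.0), array([-0.09201191,  0.22597035, -0.80222672])), (np.float64(3.0686827571285837), np.float64(10.0), array([-0.06201087,  0.21605276, -0.82180862]))] 3.8921190271687993
```

Request:
move_arm(
  series=[
    [[5, -0.2, 0.05, 0, 0, 0], [10, -0.2, 0.05, 0, 0, 0], [10, -0.2, 0.05, 0, 0, 0], [10, -0.2, 0.05, 0, 0, 0]],
  ],
)

```text
time: 2.25
tool_pos: [0.6491, 0.0044, 0.2018]
ee_rot: [1.21, 1.208, -1.209]
wrist_force: [1.6, -1.0, 0.4]
opening: 0.0882
```

Run:
```python
from h import *
o=get_obs();print(o['time'],o['tool_pos'])
im=save('wrist','w2.png')[:,:,::-1]
cv2.imwrite('pics/w2c.png',cv2.resize(im[150:290,240:400],None,fx=5,fy=4,interpolation=cv2.INTER_CUBIC))
```

```text
2.25 [0.64906216 0.00437378 0.20178017]
```

View pics/w2c.png

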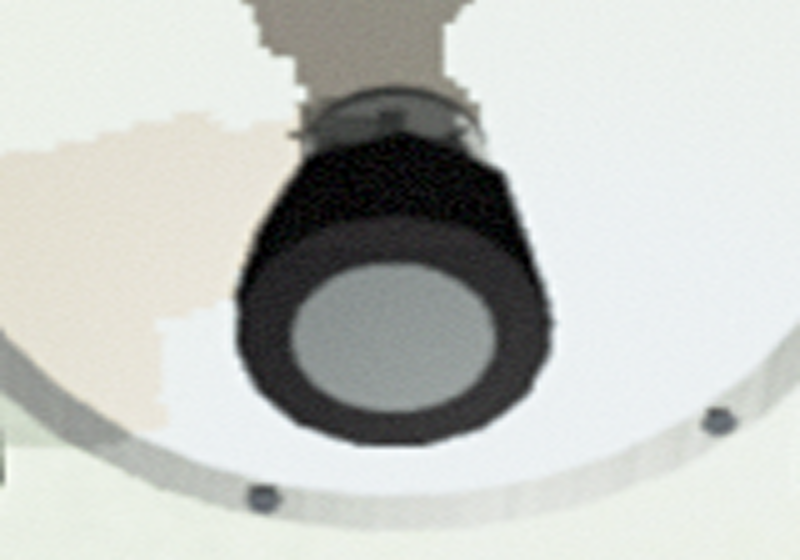

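```bash
cat > oct.py <<'E'
from h import *
from scipy.optimize import least_squares
im=cv2.imread('pics/w2.png');g=im.max(2).astype(np.float32)
c=cam('wrist')
m=np.zeros(g.shape,np.uint8); m[190:270,280:360]=((g>100)&(g<190))[190:270,280:360]
n,l,st,ce=cv2.connectedComponentsWithStats(m); 
i=[j for j in range(1,n) if abs(ce[j][0]-319)<8 and abs(ce[j][1]-234)<8 and st[j,4]>200][0]; d=ce[i]
D=plane('wrist',d,.164,c)[0]; print('disc',D)
a=np.radians(np.arange(0,360,2));r=[]
for t in a:
    rr=np.arange(.016,.026,.0001)
    P=np.c_[D[0]+rr*np.cos(t),D[1]+rr*np.sin(t),np.full(len(rr),.164)]
    px=proj('wrist',P,c).astype(np.float32)
    v=cv2.remap(g,px[:,0][None],px[:,1][None],cv2.INTER_LINEAR)[0]
    k=np.where(v>135)[0]; r.append(rr[k[0]]*1000 if len(k) else np.nan)
r=np.array(r); deg=np.degrees(a)
for q in range(0,180,5): print(int(deg[q]),round(r[q],1),end='; ')
sel=(deg>=182)&(deg<=358)&np.isfinite(r); x=(r*np.cos(a))[sel];y=(r*np.sin(a))[sel]
b=[]
for ph in np.radians(np.arange(0,45,1.)):
    k=ph+np.radians(np.arange(8)*45)
    s=least_squares(lambda p:((x-p[0])[:,None]*np.cos(k)+(y-p[1])[:,None]*np.sin(k)).max(1)-19-p[2],[0,0,0]);b.append((s.cost,np.degrees(ph),s.x))
b.sort(key=lambda t:t[0]);print(b[:4],b[-1][0])
E
python3 oct.py
```

```text
disc [0.64976325 0.00657698 0.164     ]
0 18.8; 10 19.1; 20 19.3; 29 19.9; 40 21.2; 50 23.2; 59 nan; 70 nan; 80 nan; 90 nan; 100 nan; 110 nan; 119 nan; 130 23.8; 140 21.9; 150 20.7; 160 20.0; 170 18.9; 180 19.0; 190 18.8; 200 18.7; 210 18.8; 220 18.6; 230 18.9; 239 18.4; 250 18.5; 260 18.6; 270 18.4; 280 18.7; 290 18.4; 300 18.5; 310 18.6; 320 18.6; 330 18.9; 340 18.5; 350 18.8; [(np.float64(7.205145309254945), np.float64(24.000000000000004), array([-0.01572861,  0.39663618, -0.56002   ])), (np.float64(7.2346246406954595), np.float64(23.0), array([-0.01030451,  0.40197882, -0.55519472])), (np.float64(7.236853470607805), np.float64(25.0), array([ 0.02044806,  0.4002467 , -0.56019595])), (np.float64(7.271651107358534), np.float64(27.0), array([ 0.04426483,  0.33778484, -0.60657806]))] 10.827971574537294
```

Request:
move_arm(
  series=[
    [[3, 0.05, -0.25, 0, 0, 0], [5.8, 0.05, -0.25, 0, 0, 0], [5.8, 0.05, -0.25, 0, 0, 0], [5.8, 0.05, -0.25, 0, 0, 0]],
  ],
  jaw=0.7,
)

```text
time: 2.8
tool_pos: [0.6507, 0.0074, 0.145]
ee_rot: [1.211, 1.206, -1.206]
wrist_force: [0.2, -0.0, 0.7]
opening: 0.0622
```

Request:
move_arm(
  series=[
    [[0, 0, 0, 0, 0, 0], [0, 0, 0, 0, 0, 0], [0, 0, 0, 0, 0, 0], [0, 0, 0, 0, 0, 0], [0, 0, 0, 0, 0, 0], [0, 0, 0, 0, 0, 0]],
  ],
  jaw=0.3,
  squeeze=15,
)

```text
time: 3.55
tool_pos: [0.6495, 0.0076, 0.1434]
ee_rot: [1.21, 1.208, -1.208]
wrist_force: [-2.1, -0.2, 4.8]
opening: 0.04
```

Run:
```python
from h import *
o=get_obs();print(o['time'],o['tool_pos'],o['opening'],o['wrist_force'],o['ft_torque'])
im=save('wrist','w3.png')
```

```text
3.55 [0.64950832 0.00758813 0.14339879] 0.0399769703225436 [-2.06970744 -0.19203697  4.83744256] [-0.07915987  0.18382425  0.01509323]
```

View pics/w3.png

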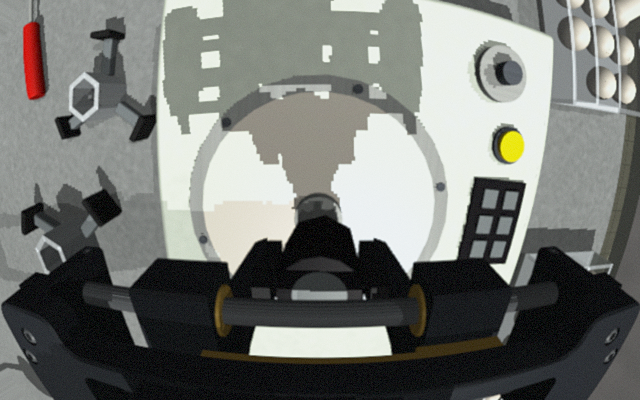

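Request:
move_arm(
  series=[
    [[-1.5, 0, 0, 0, 0, 0], [-3, 0, 0, 0, 0, 0], [-5, 0, 0, 0, 0, 0], [-8, 0, 0, 0, 0, 0], [-8, 0, 0, 0, 0, 0]],
  ],
  squeeze=20,
)

```text
time: 4.22
tool_pos: [0.6514, 0.0076, 0.2268]
ee_rot: [1.213, 1.203, -1.204]
wrist_force: [-1.0, -0.1, -0.4]
opening: 0.0398
```

Run:
```python
from h import *
o=get_obs();print(o['time'],o['tool_pos'],o['opening'],o['wrist_force'],o['ft_torque'])
im=save('wrist','w4.png');save('scene','s4.png')
```

```text
4.225 [0.65139971 0.00757012 0.2267512 ] 0.03984281841460538 [-0.96744321 -0.1197193  -0.44954661] [-0.06340448 -0.11921118  0.03135288]
```

View pics/w4.png

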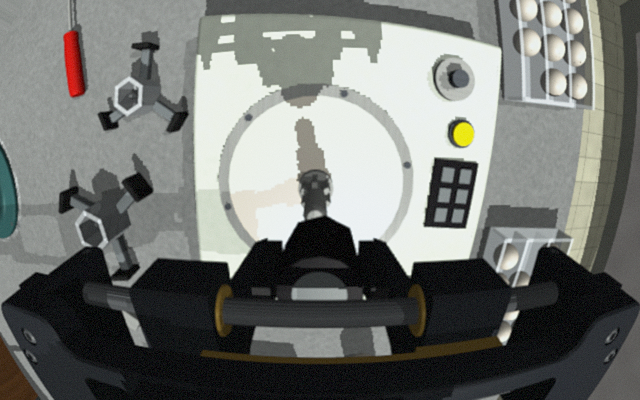

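View pics/s4.png

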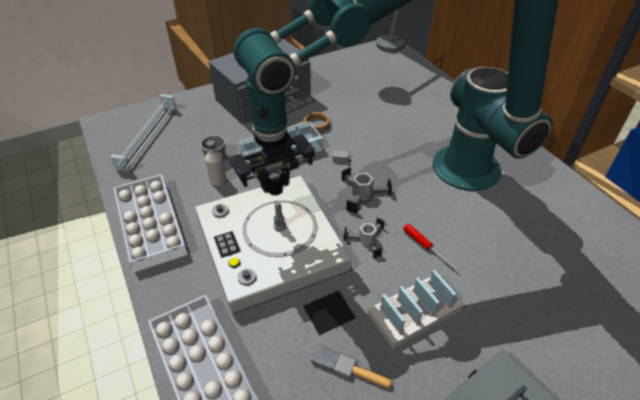

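Request:
move_arm(
  series=[
    [[0, -1.8, -25.4, 0, 0, 0], [0, -1.8, -25.4, 0, 0, 0], [0, -1.8, -25.4, 0, 0, 0], [0, -1.8, -25.4, 0, 0, 0], [6, -1.8, -25.4, 0, 0, 0], [12, -1.8, -25.4, 0, 0, 0], [16, -1.8, -25.4, 0, 0, 0], [18, -1.8, -25.4, 0, 0, 0], [18, -1.8, -25.4, 0, 0, 0], [18, -1.8, -25.4, 0, 0, 0]],
  ],
)

```text
time: 5.58
tool_pos: [0.6325, 0.262, 0.0441]
ee_rot: [1.212, 1.208, -1.207]
wrist_force: [1.0, -0.5, -0.1]
opening: 0.0396
```

Run:
```python
from h import *
o=get_obs();print(o['time'],o['tool_pos'],o['opening'],o['wrist_force'],o['ft_torque'])
im=save('wrist','w5.png')
```

```text
5.575 [0.63254372 0.26202607 0.04412998] 0.03961077598142626 [ 1.00679918 -0.52373144 -0.14127783] [-0.00978292 -0.1050341  -0.00565293]
```

View pics/w5.png

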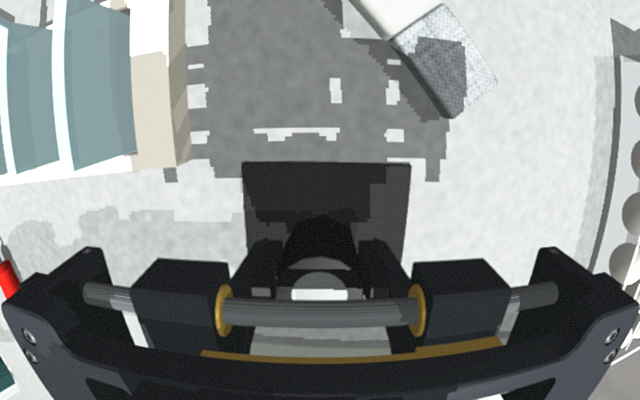

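Request:
move_arm(
  series=[
    [[0.8, 0, 0, 0, 0, 0], [1.2, 0, 0, 0, 0, 0], [1.4, 0, 0, 0, 0, 0], [1.5, 0, 0, 0, 0, 0], [1.5, 0, 0, 0, 0, 0]],
  ],
)

```text
time: 6.25
tool_pos: [0.6313, 0.2617, 0.0295]
ee_rot: [1.209, 1.209, -1.209]
wrist_force: [-4.0, -1.7, 10.5]
opening: 0.0399
```

Request:
move_arm(
  series=[
    [[0, 0, 0, 0, 0, 0], [0, 0, 0, 0, 0, 0], [0, 0, 0, 0, 0, 0], [0, 0, 0, 0, 0, 0], [-5, 0, 0, 0, 0, 0], [-10, 0, 0, 0, 0, 0], [-15, 0, 0, 0, 0, 0], [-17, 0, 0, 0, 0, 0], [-17, 0, 0, 0, 0, 0]],
  ],
  jaw=0.75,
)

```text
time: 7.38
tool_pos: [0.6318, 0.2619, 0.1986]
ee_rot: [1.211, 1.208, -1.207]
wrist_force: [-0.4, -0.2, -0.6]
opening: 0.0661
```

Run:
```python
from h import *
o=get_obs();print(o['time'],o['tool_pos'],o['opening'],o['wrist_force'],o['ft_torque'])
im=save('wrist','w6.png'); save('top','t6.png')
```

```text
7.375 [0.63184873 0.2619461  0.19855918] 0.06614968489123334 [-0.36660292 -0.20650558 -0.64117079] [-0.03850215 -0.0557685   0.06380535]
```

View pics/w6.png

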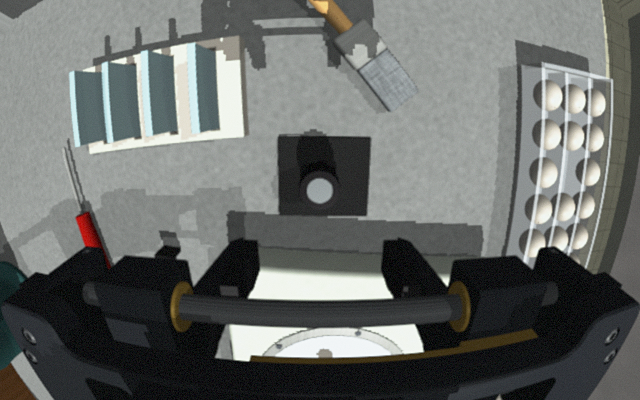

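View pics/t6.png

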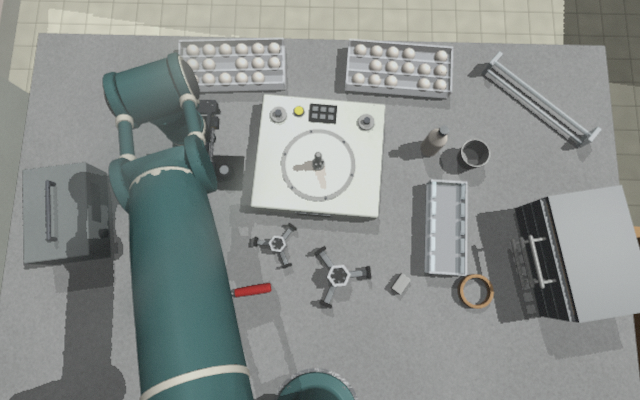

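Request:
move_arm(
  series=[
    [[0, 1.8, 33.2, 0, 0, 0], [0, 1.8, 33.2, 0, 0, 0], [0, 1.8, 33.2, 0, 0, 0], [0, 1.8, 33.2, 0, 0, 0], [0, 1.8, 33.2, 0, 0, 0], [0, 1.8, 33.2, 0, 0, 0], [5, 1.8, 33.2, 0, 0, 0], [5, 1.8, 33.2, 0, 0, 0], [5, 1.8, 33.2, 0, 0, 0], [5, 1.8, 33.2, 0, 0, 0]],
  ],
)

```text
time: 8.72
tool_pos: [0.6502, -0.0697, 0.1489]
ee_rot: [1.209, 1.208, -1.207]
wrist_force: [0.8, 0.1, -0.1]
opening: 0.0658
```

Run:
```python
from h import *
o=get_obs();print(o['time'],o['tool_pos'],o['opening'],o['wrist_force'],o['ft_torque'])
im=save('wrist','w7.png')[:,:,::-1]
p=proj('wrist',[[.6495,.0075,.104],[.6495,.0075,.152]],cam('wrist',o));print(p)
u,v=p[0].astype(int)
cv2.imwrite('pics/w7c.png',cv2.resize(im[max(0,v-40):v+40,u-50:u+50],None,fx=7,fy=7,interpolation=cv2.INTER_CUBIC))
```

```text
8.725 [ 0.65016054 -0.0696654   0.14892633] 0.06581568171005811 [ 0.77163845  0.09424331 -0.08249623] [-0.01431926 -0.08946113  0.01137697]
[[317.47863616 105.1458962 ]
 [316.85662403 104.76351098]]
```

View pics/w7.png

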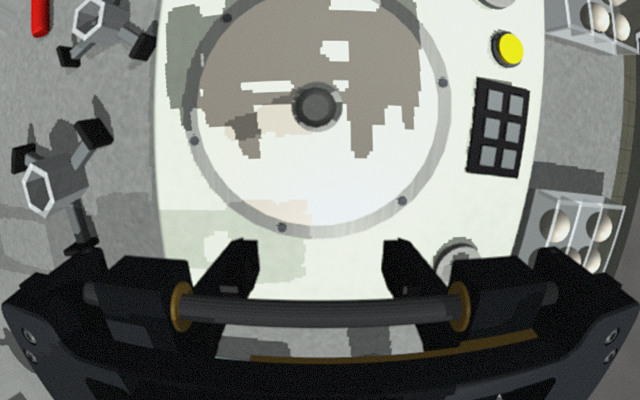

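View pics/w7c.png

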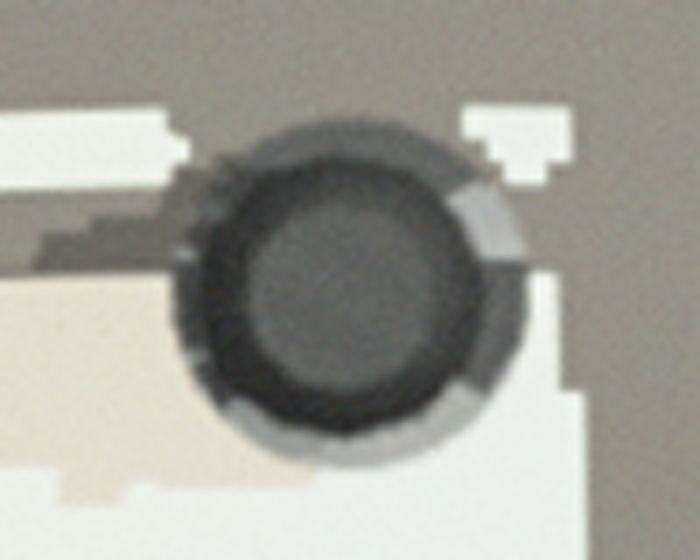

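Request:
move_arm(
  series=[
    [[-5, 0, 0, 0, 0, 0], [-5, 0, -4, 0, 0, 0], [-5, 0, -7.7, 0, 0, 0], [-5, 0, -7.7, 0, 0, 0], [-1, 0, -7.7, 0, 0, 0], [2, 0, -7.7, 0, 0, 0], [2, 0, -7.7, 0, 0, 0], [2, 0, -7.7, 0, 0, 0]],
  ],
)

```text
time: 9.78
tool_pos: [0.65, 0.006, 0.1288]
ee_rot: [1.21, 1.207, -1.208]
wrist_force: [-0.1, 0.6, -0.1]
opening: 0.0659
```

Run:
```python
from h import *
o=get_obs();print(o['time'],o['tool_pos'],o['opening'],o['wrist_force'],o['ft_torque'])
im=save('wrist','w8.png')[:,:,::-1]
p=proj('wrist',[[.6495,.0075,.104],[.6495,.0075,.152]],cam('wrist',o));print(p)
u,v=p[0].astype(int)
cv2.imwrite('pics/w8c.png',cv2.resize(im[v-50:v+40,u-50:u+50],None,fx=7,fy=6.6,interpolation=cv2.INTER_CUBIC))
```

```text
9.775 [0.6500074  0.00604681 0.12879761] 0.06592563629181702 [-0.05962879  0.61201211 -0.05362584] [-0.05468786 -0.03239283 -0.00622828]
[[317.64601715 245.26272129]
 [317.13445614 294.5646678 ]]
```

View pics/w8.png

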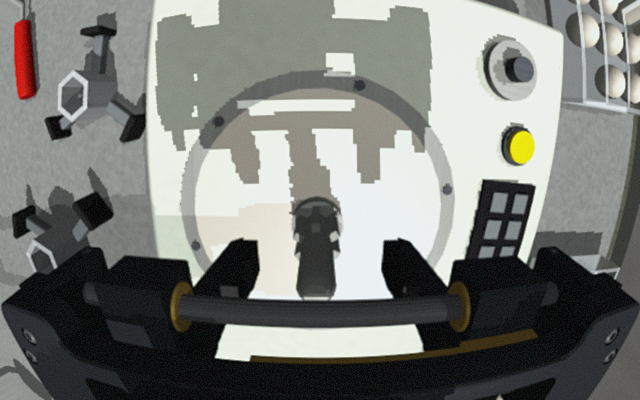

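View pics/w8c.png

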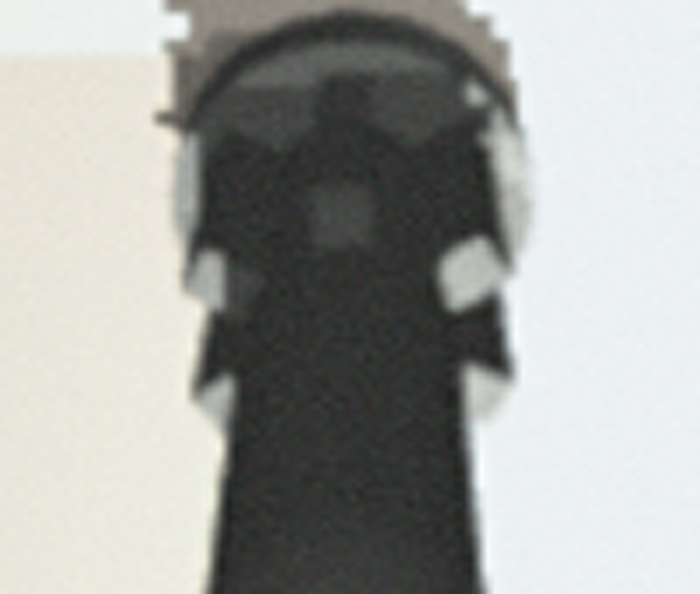

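Run:
```python
from h import *
from types import SimpleNamespace
c=cam('wrist')
q=np.array([(343,213),(215,280),(472,272),(213,400),(488,395)])
p=np.c_[267+q[:,0]/7,195+q[:,1]/6.6]
P=plane('wrist',p,.104,c)[:,:2];print(P)
# opposite pairs: (1,4),(2,3)
C=(P[1]+P[4]+P[2]+P[3])/4;print('c',C)
d=P-C;print(np.degrees(np.arctan2(d[:,1],d[:,0])),np.hypot(*d.T))
# rotor and lookalikes from this wrist view & top view
for nm,px,z in[('rotor',(75,95),.046),]:
    print(plane('wrist',px,z,c))
```

```text
[[0.64913462 0.01822384]
 [0.63897743 0.0121158 ]
 [0.65929013 0.01284315]
 [0.63849438 0.00072549]
 [0.66080028 0.00120066]]
c [0.64939055 0.00672127]
[  91.27464681  152.61356209   31.73254865 -151.17753773  -25.82010676] [0.01150541 0.0117275  0.01163955 0.01243688 0.01267513]
[[0.44199217 0.10977988 0.046     ]]
```

Request:
move_arm(
  series=[
    [[-6, 0, 0, 0, 0, 0], [-7.5, 0, 0, 0, 0, 0], [-7, -7, -4, 0, 0, 0], [-5, -21.5, -10.4, 0, 0, 0], [-4, -21.5, -10.4, 0, 0, 0], [-3, -21.5, -10.4, 0, 0, 0], [-3, -21.5, -10.4, 0, 0, 0], [-3, -21.5, -10.4, 0, 0, 0], [-3, -21.5, -10.4, 0, 0, 0]],
  ],
)

```text
time: 10.95
tool_pos: [0.4365, 0.1105, 0.159]
ee_rot: [1.212, 1.206, -1.207]
wrist_force: [0.3, 0.7, -0.3]
opening: 0.0661
```

Run:
```python
from h import *
o=get_obs();print(o['time'],o['tool_pos'],o['opening'],o['wrist_force'],o['ft_torque'])
im=save('wrist','w9.png')
```

```text
10.95 [0.4365308  0.11054393 0.15897146] 0.06609947123059888 [ 0.34658468  0.66458965 -0.28738223] [-0.05756863 -0.10447541  0.03267292]
```

View pics/w9.png

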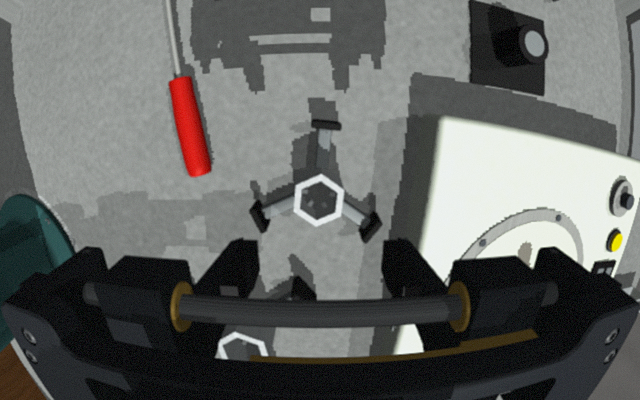

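```bash
cat > hexfit.py <<'E'
from h import *
import sys
f,u,v,z=sys.argv[1],int(sys.argv[2]),int(sys.argv[3]),float(sys.argv[4]); W=40
im=cv2.imread('pics/'+f);c=cam('wrist')
g=im.min(2); m=np.zeros_like(g); m[v-W:v+W,u-W:u+W]=(g>195)[v-W:v+W,u-W:u+W]
n,l,st,ce=cv2.connectedComponentsWithStats(m); i=min(range(1,n),key=lambda j:np.hypot(*(ce[j]-[u,v]))+(1e3 if st[j,4]<60 else 0))
print(st[i],ce[i])
cn=max(cv2.findContours((l==i).astype(np.uint8),cv2.RETR_EXTERNAL,cv2.CHAIN_APPROX_NONE)[0],key=cv2.contourArea)[:,0]
P=plane('wrist',cn,z,c)[:,:2]*1000; C=P.mean(0)
from scipy.optimize import least_squares
k0=np.radians(np.arange(6)*60); best=None
for ph in range(0,60,10):
    s=least_squares(lambda p:((P-p[:2])@np.array([np.cos(k0+p[2]),np.sin(k0+p[2])])).max(1)-p[3],[*C,np.radians(ph),20],loss='soft_l1')
    if best is None or s.cost<best.cost: best=s
print('centre',best.x[:2],'flat deg',np.degrees(best.x[2])%60,'apothem',best.x[3],'rms',np.sqrt(np.mean(best.fun**2)))
E
python3 hexfit.py w9.png 319 200 .046
```

```text
[294 175  50  51 734] [318.10217984 200.57765668]
centre [435.93663951 110.21369769] flat deg 54.05625982709003 apothem 19.232428008270876 rms 0.2633687123782323
```

Request:
move_arm(
  series=[
    [[4, -0.05, 0, 0.105, 0, 0], [8, -0.05, 0, 0.105, 0, 0], [11, -0.05, 0, 0.105, 0, 0], [12.5, -0.05, 0, 0.105, 0, 0], [12.5, -0.05, 0, 0.105, 0, 0]],
  ],
)

```text
time: 11.62
tool_pos: [0.4336, 0.1103, 0.0316]
ee_rot: [1.285, 1.158, -1.288]
wrist_force: [-0.3, 0.3, 0.1]
opening: 0.066
```

Request:
move_arm(
  series=[
    [[0, 0, 0, 0, 0, 0], [0, 0, 0, 0, 0, 0], [0, 0, 0, 0, 0, 0], [0, 0, 0, 0, 0, 0], [0, 0, 0, 0, 0, 0]],
  ],
  jaw=0.3,
  squeeze=30,
)

```text
time: 12.25
tool_pos: [0.4346, 0.1108, 0.0333]
ee_rot: [1.287, 1.157, -1.284]
wrist_force: [-0.4, -0.4, 5.5]
opening: 0.0398
```

Run:
```python
from h import *
o=get_obs();print(o['time'],o['tool_pos'],o['opening'],o['wrist_force'],o['ft_torque'])
A=R.from_rotvec(o['ee_rot']).as_matrix();print('yaw',np.degrees(np.arctan2(A[1,1],A[0,1])),A[:,0])
im=save('wrist','w10.png')
```

```text
12.25 [0.43459226 0.11080987 0.03330007] 0.03975262044834944 [-0.43640709 -0.3745046   5.51440247] [-0.07434676  0.03276801 -0.01164945]
yaw -6.0127220541131035 [ 2.17105038e-03  3.74988032e-04 -9.99997573e-01]
```

View pics/w10.png

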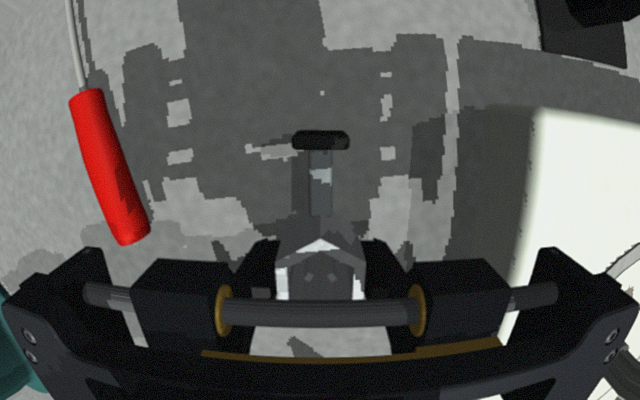

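Request:
move_arm(
  series=[
    [[-6, 0, 0, 0, 0, 0], [-12, 0, 0, 0, 0, 0], [-18, 0, 0, 0, 0, 0], [-18.2, 5, 1.8, -0.05, 0, 0], [-18.2, 11, 4, -0.134, 0, 0], [-18.2, 17, 6, -0.134, 0, 0], [-18.2, 20, 7.2, -0.134, 0, 0], [-18.2, 22.44, 8.06, -0.134, 0, 0], [-18.2, 22.44, 8.06, -0.134, 0, 0], [-18.2, 22.44, 8.06, -0.134, 0, 0]],
  ],
)

```text
time: 13.55
tool_pos: [0.6469, 0.0073, 0.2132]
ee_rot: [1.187, 1.225, -1.189]
wrist_force: [0.3, 0.0, -2.7]
opening: 0.0402
```

Run:
```python
from h import *
o=get_obs();print(o['time'],o['tool_pos'],o['opening'],o['wrist_force'],o['ft_torque'])
A=R.from_rotvec(o['ee_rot']).as_matrix();print('yaw',np.degrees(np.arctan2(A[1,1],A[0,1])),A[:,0])
print(toolmove([.6494,.0072,.165],down(np.radians(1.7))))
im=save('wrist','w11.png')
```

```text
13.55 [0.64693866 0.00729284 0.21318402] 0.04015927721723646 [ 0.3485011   0.02590578 -2.73846177] [-0.03631436 -0.1383534   0.02241964]
yaw 1.6650746752542183 [-2.60612574e-03  3.73580059e-04 -9.99996534e-01]
(array([4.82, 0.26, 0.02]), array([-0.001, -0.   ,  0.003]))
```

View pics/w11.png

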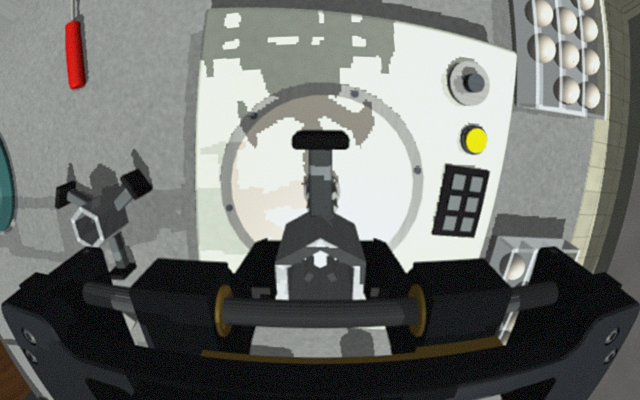

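Request:
move_arm(
  series=[
    [[0, 0.22, 0, 0, 0, 0], [0, 0.22, 0, 0, 0, 0], [1.5, 0.22, 0, 0, 0, 0], [2.5, 0.22, 0, 0, 0, 0], [3.5, 0.22, 0, 0, 0, 0], [4.5, 0.22, 0, 0, 0, 0], [4.8, 0.22, 0, 0, 0, 0], [4.8, 0.22, 0, 0, 0, 0]],
  ],
)

```text
time: 14.6
tool_pos: [0.6493, 0.007, 0.1651]
ee_rot: [1.187, 1.225, -1.19]
wrist_force: [-3.9, -0.3, -2.6]
opening: 0.0398
```

Run:
```python
from h import *
o=get_obs();print(o['time'],o['tool_pos'],o['opening'],o['wrist_force'],o['ft_torque'])
im=save('wrist','w12.png')
```

```text
14.6 [0.64931499 0.0069781  0.1651244 ] 0.03984375987297299 [-3.86833321 -0.33639686 -2.64239192] [-0.09418835  0.52232264  0.03838479]
```

View pics/w12.png

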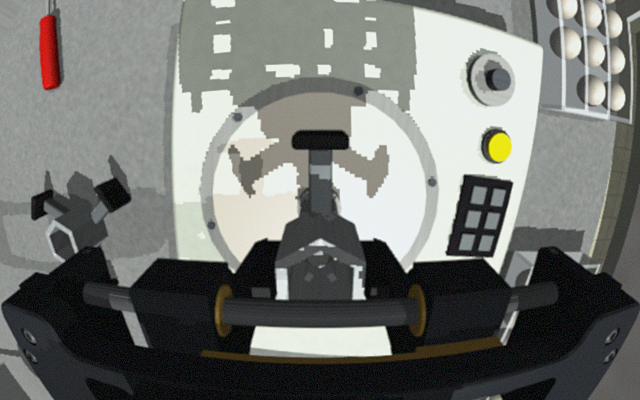

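Request:
move_arm(
  series=[
    [[0.8, -0.06, 0, 0, 0, 0], [1.6, -0.06, 0, 0, 0, 0], [2.4, -0.06, 0, 0, 0, 0], [3, -0.06, 0, 0, 0, 0], [3, -0.06, 0, 0, 0, 0]],
  ],
)

```text
time: 15.28
tool_pos: [0.6493, 0.0069, 0.1358]
ee_rot: [1.187, 1.224, -1.189]
wrist_force: [-4.8, -0.1, -4.5]
opening: 0.0398
```

Run:
```python
from h import *
o=get_obs();print(o['time'],o['tool_pos'],o['opening'],o['wrist_force'],o['ft_torque'])
```

```text
15.275 [0.64925242 0.00694451 0.1358125 ] 0.03976218649676031 [-4.77332491 -0.11527975 -4.54867155] [-0.06227782  0.53623376 -0.06910553]
```

Request:
move_arm(
  series=[
    [[0.3, -0.04, 0, 0, 0, 0], [0.6, -0.04, 0, 0, 0, 0], [0.9, -0.04, 0, 0, 0, 0], [0.9, -0.04, 0, 0, 0, 0]],
  ],
)

```text
time: 15.78
tool_pos: [0.6492, 0.0069, 0.1275]
ee_rot: [1.188, 1.223, -1.188]
wrist_force: [-5.2, -0.2, -1.1]
opening: 0.0398
```

Request:
move_arm(
  series=[
    [[0.4, -0.05, 0, 0, 0, 0], [0.8, -0.05, 0, 0, 0, 0], [1.2, -0.05, 0, 0, 0, 0], [1.6, -0.05, 0, 0, 0, 0], [1.9, -0.05, 0, 0, 0, 0], [2.05, -0.05, 0, 0, 0, 0], [2.05, -0.05, 0, 0, 0, 0]],
  ],
)

```text
time: 16.65
tool_pos: [0.6491, 0.007, 0.1073]
ee_rot: [1.188, 1.222, -1.188]
wrist_force: [-5.1, -0.2, 2.9]
opening: 0.04
```

Run:
```python
from h import *
o=get_obs();print(o['time'],o['tool_pos'],o['opening'],o['wrist_force'],o['ft_torque'])
im=save('wrist','w13.png')
```

```text
16.65 [0.64914471 0.00695721 0.10733341] 0.039986146087874194 [-5.0852309  -0.18205651  2.9076953 ] [-0.00879011  0.78675218 -0.00423457]
```

View pics/w13.png

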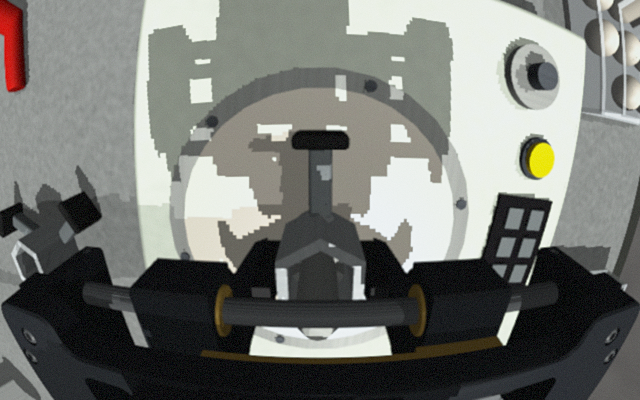

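Request:
move_arm(
  series=[
    [[0.2, 0, 0, 0, 0, 0], [0.2, 0, 0, 0, 0, 0]],
  ],
)

```text
time: 16.95
tool_pos: [0.6492, 0.0069, 0.1073]
ee_rot: [1.188, 1.222, -1.187]
wrist_force: [-9.2, 0.3, 12.4]
opening: 0.0399
```

Request:
move_arm(
  series=[
    [[0, 0, 0, 0, 0, 0], [0, 0, 0, 0, 0, 0], [0, 0, 0, 0, 0, 0], [0, 0, 0, 0, 0, 0], [-3, 0, 0, 0, 0, 0], [-8, 0, 0, 0, 0, 0], [-10, 0, 0, 0, 0, 0], [-10, 0, 0, 0, 0, 0]],
  ],
  jaw=0.75,
)

```text
time: 17.95
tool_pos: [0.6502, 0.0069, 0.2065]
ee_rot: [1.19, 1.22, -1.185]
wrist_force: [-0.9, -0.8, -0.6]
opening: 0.0659
```

Run:
```python
from h import *
o=get_obs();print(o['time'],o['tool_pos'],o['opening'],o['wrist_force'],o['ft_torque'])
im=save('wrist','w14.png')
p=proj('wrist',[[.6494,.007,.12]],cam('wrist',o))[0];print(p)
u,v=p.astype(int);cv2.imwrite('pics/w14c.png',cv2.resize(im[v-60:v+60,u-80:u+80,::-1],None,fx=5,fy=5,interpolation=cv2.INTER_CUBIC))
```

```text
17.95 [0.65019329 0.00690795 0.20649863] 0.065897994255391 [-0.87111699 -0.80084634 -0.56493357] [-0.04585054 -0.13875267  0.01553531]
[317.4322241  210.81154872]
```

View pics/w14.png

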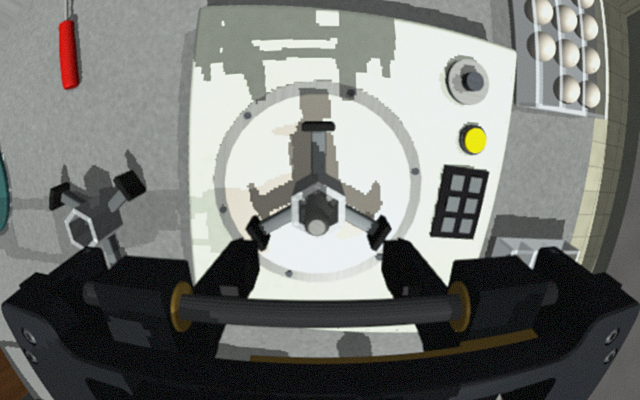

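View pics/w14c.png

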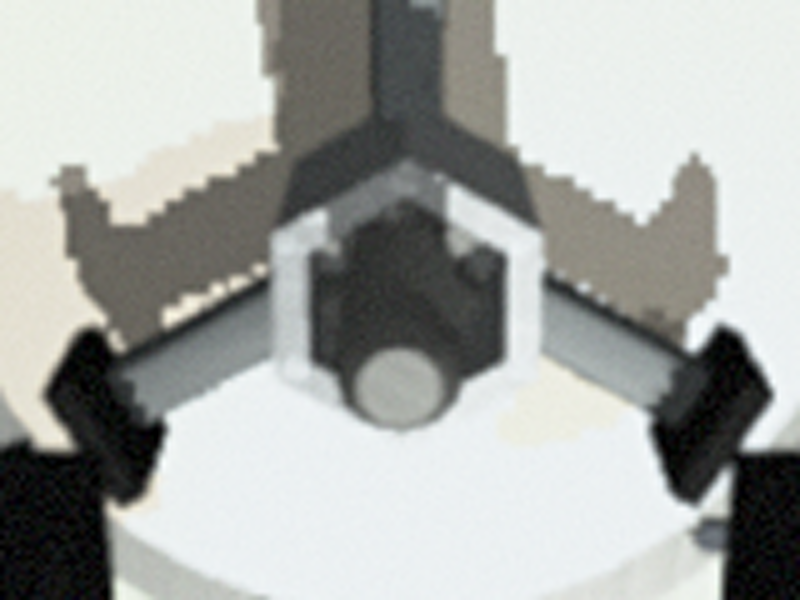

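Request:
move_arm(
  series=[
    [[0, -1.1, -25.5, 0.03, 0, 0], [0, -1.1, -25.5, 0.03, 0, 0], [0, -1.1, -25.5, 0.03, 0, 0], [0, -1.1, -25.5, 0.03, 0, 0], [3, -1.1, -25.5, 0.03, 0, 0], [7, -1.1, -25.5, 0.03, 0, 0], [10, -1.1, -25.5, 0.03, 0, 0], [10, -1.1, -25.5, 0.03, 0, 0], [10, -1.1, -25.5, 0.03, 0, 0]],
  ],
)

```text
time: 19.12
tool_pos: [0.6303, 0.2614, 0.1042]
ee_rot: [1.209, 1.209, -1.211]
wrist_force: [0.3, 0.4, 0.5]
opening: 0.0658
```

Run:
```python
from h import *
o=get_obs();print(o['time'],o['tool_pos'],o['opening'],o['wrist_force'],o['ft_torque'])
im=save('wrist','w15.png')
p=proj('wrist',[[.6313,.2617,.05]],cam('wrist',o))[0];print(p)
u,v=p.astype(int);cv2.imwrite('pics/w15c.png',cv2.resize(im[v-40:v+40,u-50:u+50,::-1],None,fx=7,fy=7,interpolation=cv2.INTER_CUBIC))
```

```text
19.125 [0.63030474 0.26137828 0.10415906] 0.0658060116304416 [0.345669   0.37437962 0.53339438] [-0.03304172 -0.00787536  0.02221517]
[320.44783993 227.10863929]
```

View pics/w15c.png

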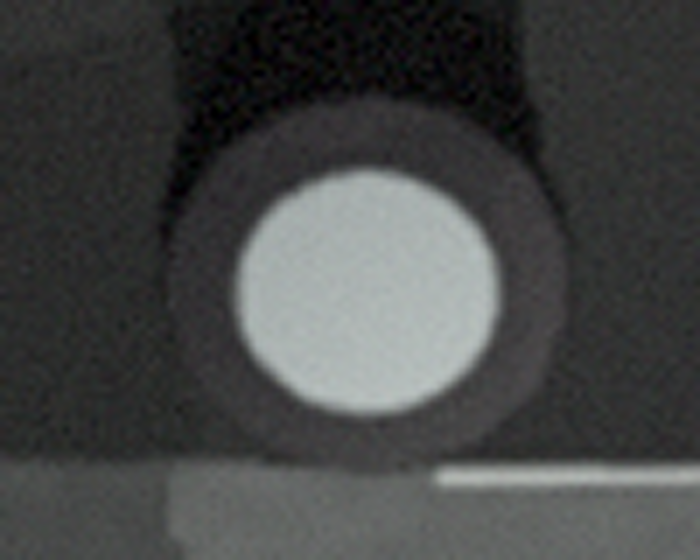

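Run:
```python
from h import *
im=cv2.GaussianBlur(cv2.imread('pics/w15.png').astype(np.float32),(0,0),.8)
c=cam('wrist'); o=get_obs()
g=im.max(2);m=(g>120).astype(np.uint8);m2=np.zeros_like(m);m2[195:255,290:350]=m[195:255,290:350]
n,l,st,ce=cv2.connectedComponentsWithStats(m2);i=min(range(1,n),key=lambda j:np.hypot(*(ce[j]-[320,227])));print(st[i])
D=plane('wrist',ce[i],.05,c)[0];print(D)
t=im[:,:,2]-im[:,:,1]  # R-G
out=[]
for a in range(0,360,5):
    rr=np.arange(.014,.024,.0002);A=np.radians(a)
    px=proj('wrist',np.c_[D[0]+rr*np.cos(A),D[1]+rr*np.sin(A),np.full(len(rr),.05)],c).astype(np.float32)
    v=cv2.remap(t,px[:,0][None],px[:,1][None],cv2.INTER_LINEAR)[0]
    k=np.where(v<v[:10].mean()*.5)[0]; out.append((a,round(rr[k[0]]*1e3,1) if len(k) else None,round(float(v[:10].mean()),1)))
print(out)
```

```text
[304 212  37  34 998]
[0.63327969 0.26049254 0.05      ]
[(0, np.float64(18.8), 1.7), (5, np.float64(17.4), 2.0), (10, np.float64(14.0), 1.2), (15, np.float64(17.4), 1.9), (20, np.float64(19.0), 1.6), (25, np.float64(17.8), 2.3), (30, np.float64(18.4), 2.6), (35, np.float64(19.4), 1.7), (40, np.float64(14.2), -0.5), (45, np.float64(14.8), 0.5), (50, np.float64(19.0), 0.7), (55, np.float64(14.0), 0.5), (60, np.float64(16.2), 0.8), (65, np.float64(21.8), 0.3), (70, np.float64(16.0), 1.3), (75, np.float64(14.0), 0.0), (80, np.float64(18.8), 1.0), (85, np.float64(14.4), 0.3), (90, np.float64(15.4), 0.7), (95, np.float64(14.0), 1.6), (100, np.float64(18.2), 1.9), (105, np.float64(18.6), 2.0), (110, np.float64(14.0), 0.9), (115, np.float64(20.6), 0.7), (120, np.float64(19.4), 1.9), (125, np.float64(21.2), 0.9), (130, np.float64(14.8), -0.0), (135, np.float64(14.4), 0.7), (140, np.float64(14.0), 1.2), (145, np.float64(14.0), 1.4), (150, np.float64(14.0), 0.5), (155, np.float64(14.0), 0.9), (160, np.float64(15.4), 0.5), (165, np.float64(15.2), 1.3), (170, np.float64(15.4), 0.6), (175, np.flo
[... 402 characters left out ...]
1.1), (245, np.float64(19.0), 0.8), (250, np.float64(18.4), 1.1), (255, np.float64(16.6), 1.0), (260, np.float64(14.0), 0.1), (265, np.float64(14.8), -0.3), (270, np.float64(17.0), 1.2), (275, np.float64(14.6), -0.2), (280, np.float64(15.6), 0.8), (285, np.float64(15.4), 0.5), (290, np.float64(18.2), 0.5), (295, np.float64(14.0), -0.2), (300, np.float64(14.0), -0.3), (305, np.float64(17.4), 0.7), (310, np.float64(18.0), 1.3), (315, np.float64(14.0), 0.4), (320, np.float64(14.0), -0.5), (325, np.float64(19.2), 1.0), (330, np.float64(14.0), 1.1), (335, np.float64(18.8), 1.6), (340, np.float64(18.6), 1.5), (345, np.float64(18.8), 0.9), (350, np.float64(15.0), 0.4), (355, np.float64(19.8), 1.9)]
```

Request:
move_arm(
  series=[
    [[2, 0.15, 0, -0.18, 0, 0], [4, 0.15, 0, -0.36, 0, 0], [5.5, 0.15, 0, -0.4, 0, 0], [7.4, 0.15, 0, -0.4, 0, 0], [7.4, 0.15, 0, -0.4, 0, 0], [7.4, 0.15, 0, -0.4, 0, 0]],
  ],
)

```text
time: 19.92
tool_pos: [0.6326, 0.2617, 0.0314]
ee_rot: [0.912, 1.371, -0.91]
wrist_force: [0.4, 0.7, 0.2]
opening: 0.0657
```

Request:
move_arm(
  series=[
    [[0, 0, 0, 0, 0, 0], [0, 0, 0, 0, 0, 0], [0, 0, 0, 0, 0, 0], [0, 0, 0, 0, 0, 0], [0, 0, 0, 0, 0, 0]],
  ],
  jaw=0.3,
  squeeze=20,
)

```text
time: 20.55
tool_pos: [0.6323, 0.2616, 0.0312]
ee_rot: [0.911, 1.372, -0.91]
wrist_force: [-0.9, -0.8, 3.0]
opening: 0.0384
```

Run:
```python
from h import *
o=get_obs();print(o['time'],o['tool_pos'],o['opening'],o['wrist_force'],o['ft_torque'])
A=R.from_rotvec(o['ee_rot']).as_matrix();print('yaw',np.degrees(np.arctan2(A[1,1],A[0,1])),A[:,0])
im=save('wrist','w16.png')
```

```text
20.55 [0.6322914  0.26160846 0.03118472] 0.03839890635913589 [-0.90045308 -0.77534413  3.03581572] [-0.03514448 -0.01470338 -0.07845245]
yaw 22.858858839922505 [ 4.95724224e-04  2.07294912e-04 -9.99999856e-01]
```

View pics/w16.png

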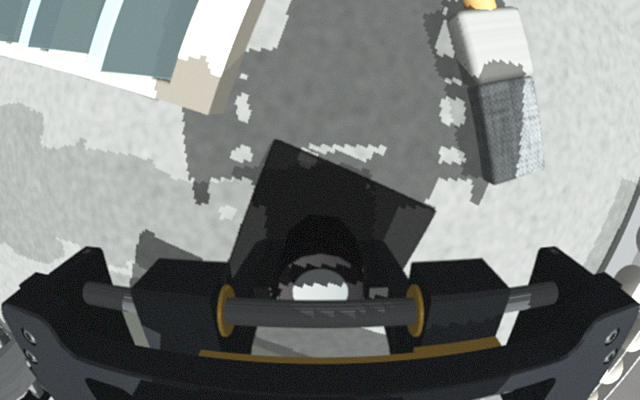

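Request:
move_arm(
  series=[
    [[-6, 0, 0, 0, 0, 0], [-12, 0, 0, 0, 0, 0], [-18, 0, 0, 0, 0, 0], [-18, -2, 6, 0, 0, 0], [-18, -4, 12, 0, 0, 0], [-18, -6.5, 18, 0, 0, 0], [-18, -8.3, 24.1, 0, 0, 0], [-18, -8.3, 24.1, 0, 0, 0], [-18, -8.3, 24.1, 0, 0, 0], [-18, -8.3, 24.1, 0, 0, 0]],
  ],
)

```text
time: 21.85
tool_pos: [0.649, 0.0087, 0.2104]
ee_rot: [0.91, 1.373, -0.909]
wrist_force: [-0.9, 0.7, -0.3]
opening: 0.0384
```

Run:
```python
from h import *
o=get_obs();print(o['time'],o['tool_pos'],o['opening'],o['wrist_force'],o['ft_torque'])
print(toolmove([.6493,.007,.1472]))
im=save('wrist','w17.png')
```

```text
21.85 [0.6489609  0.0086806  0.21038144] 0.038409200352974945 [-0.86878394  0.72454507 -0.29415168] [-0.03917916 -0.11255197  0.00212416]
(array([ 6.32, -0.03,  0.17]), None)
```

View pics/w17.png

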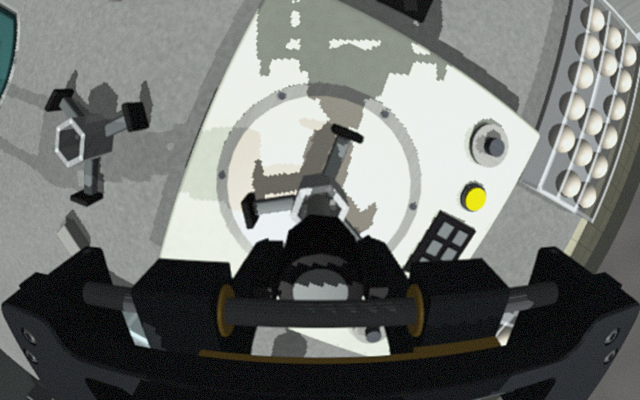

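Request:
move_arm(
  series=[
    [[0.5, 0, 0.1, 0, 0, 0], [1.5, 0, 0.1, 0, 0, 0], [2.5, 0, 0.1, 0, 0, 0], [3.5, 0, 0.1, 0, 0, 0], [4.5, 0, 0.1, 0, 0, 0], [4.5, 0, 0.1, 0, 0, 0]],
  ],
)

```text
time: 22.65
tool_pos: [0.6487, 0.0062, 0.1641]
ee_rot: [0.91, 1.374, -0.912]
wrist_force: [0.9, 0.2, -1.5]
opening: 0.0387
```

Request:
move_arm(
  series=[
    [[0.6, 0, 0, 0, 0, 0], [1.2, 0, 0, 0, 0, 0], [1.6, 0, 0, 0, 0, 0], [1.8, 0, 0, 0, 0, 0], [1.8, 0, 0, 0, 0, 0]],
  ],
)

```text
time: 23.28
tool_pos: [0.6492, 0.0064, 0.1472]
ee_rot: [0.91, 1.373, -0.911]
wrist_force: [-2.1, 0.4, -2.1]
opening: 0.0383
```

Run:
```python
from h import *
o=get_obs();print(o['time'],o['tool_pos'],o['opening'],o['wrist_force'],o['ft_torque'])
im=save('wrist','w18.png')
```

```text
23.275 [0.64923613 0.00636013 0.14722927] 0.03827516890073381 [-2.11835264  0.37216972 -2.08183249] [0.23954482 0.19109855 0.03072791]
```

View pics/w18.png

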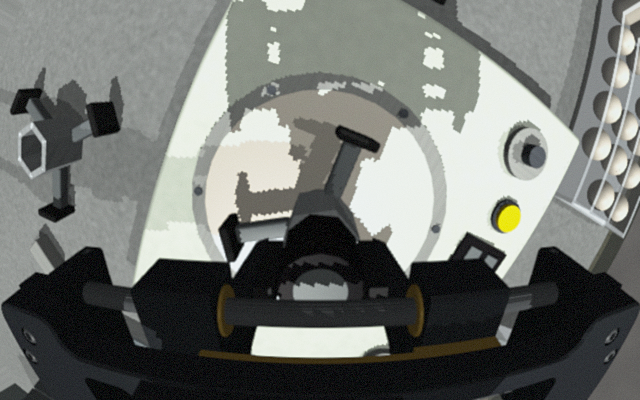

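Request:
move_arm(
  series=[
    [[0.15, 0, 0, 0, 0, 0], [0.25, 0, 0, 0, 0, 0]],
  ],
)

```text
time: 23.58
tool_pos: [0.6494, 0.0063, 0.147]
ee_rot: [0.91, 1.372, -0.911]
wrist_force: [-7.7, 1.6, 11.1]
opening: 0.0383
```

Request:
move_arm(
  series=[
    [[0, 0, 0, 0, 0, 0], [0, 0, 0, 0, 0, 0], [0, 0, 0, 0, 0, 0], [0, 0, 0, 0, 0, 0], [-3, 0, 0, 0, 0, 0], [-8, 0, 0, 0, 0, 0], [-10, 0, 0, 0, 0, 0], [-10, 0, 0, 0, 0, 0]],
  ],
  jaw=0.75,
)

```text
time: 24.58
tool_pos: [0.6507, 0.0062, 0.247]
ee_rot: [0.912, 1.368, -0.908]
wrist_force: [1.0, -1.3, -0.2]
opening: 0.0664
```

Run:
```python
from h import *
o=get_obs();print(o['time'],o['tool_pos'],o['opening'],o['wrist_force'],o['ft_torque'])
im=save('wrist','w19.png')
```

```text
24.575 [0.65072099 0.00622876 0.24703654] 0.06635911835729184 [ 0.98862296 -1.33145335 -0.21511886] [-0.01746574 -0.06718276 -0.06391323]
```

View pics/w19.png

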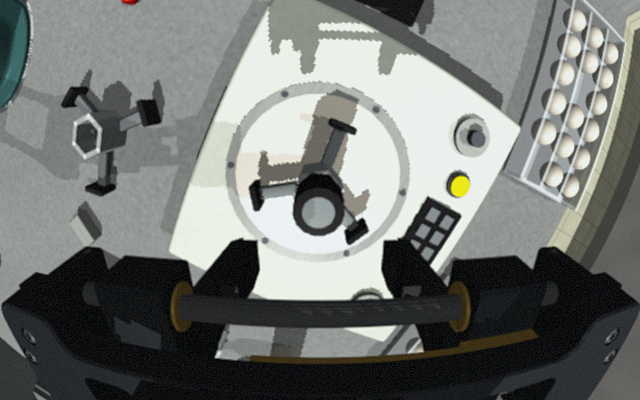

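Request:
move_arm(
  series=[
    [[0, -5.2, -40.2, 0.36, 0, 0], [0, -5.2, -40.2, 0.36, 0, 0], [0, -5.2, -40.2, 0.36, 0, 0], [0, -5.2, -40.2, 0.36, 0, 0], [0, -5.2, -40.2, 0.36, 0, 0], [0, -5.2, -40.2, 0.36, 0, 0], [0, -5.2, -40.2, 0.36, 0, 0], [0, -5.2, -40.2, 0.36, 0, 0], [0, -5.2, -40.2, 0.36, 0, 0], [0, -5.2, -40.2, 0.36, 0, 0]],
  ],
  jaw=0.3,
)

```text
time: 25.88
tool_pos: [0.4459, 0.3552, 0.2443]
ee_rot: [1.18, 1.227, -1.183]
wrist_force: [0.1, 0.4, -0.4]
opening: 0.0265
```

Run:
```python
from h import *
o=get_obs();print(o['time'],o['tool_pos'],o['opening'])
A=R.from_rotvec(o['ee_rot']).as_matrix();print('yaw',np.degrees(np.arctan2(A[1,1],A[0,1])),A[:,0])
im=save('wrist','w20.png');im=save('top','t20.png')
cv2.imwrite('pics/t20c.png',cv2.resize(im[90:230,200:390,::-1],None,fx=4,fy=4,interpolation=cv2.INTER_CUBIC))
```

```text
25.875 [0.44590568 0.35522704 0.24433641] 0.026523864402124755
yaw 2.1436576206836464 [-9.34391914e-04 -1.08442018e-03 -9.99998975e-01]
```

View pics/w20.png

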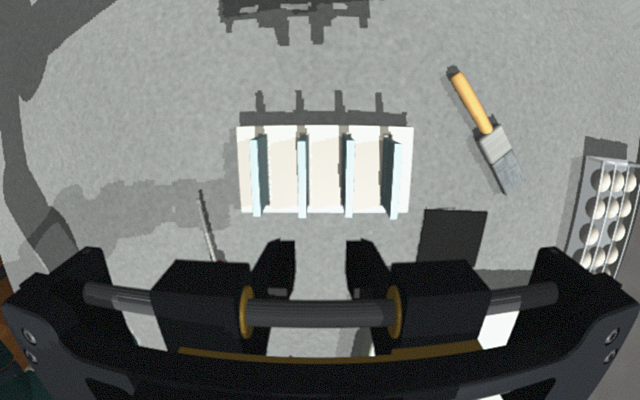

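View pics/t20c.png

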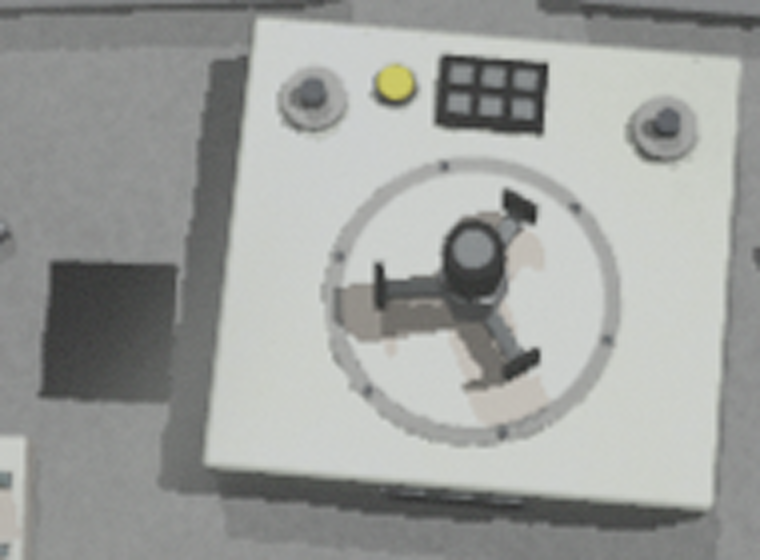

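Run:
```python
from h import *
im=cv2.imread('pics/w20.png')
cv2.imwrite('pics/w20c.png',cv2.resize(im[120:225,230:420],None,fx=4.2,fy=5,interpolation=cv2.INTER_CUBIC))
print(im[170,240:410:1].tolist()[10:30]); print(im[200,250:270].tolist())
```

```text
[[225, 232, 225], [242, 242, 225], [248, 246, 226], [249, 247, 230], [248, 247, 225], [249, 248, 229], [249, 249, 231], [247, 246, 229], [195, 191, 169], [113, 114, 95], [99, 100, 82], [108, 106, 92], [103, 105, 90], [106, 105, 89], [113, 108, 93], [103, 100, 86], [107, 108, 91], [130, 134, 125], [188, 201, 194], [241, 247, 244]]
[[226, 236, 240], [230, 239, 240], [242, 244, 232], [246, 245, 226], [249, 247, 229], [249, 248, 231], [250, 249, 233], [251, 251, 237], [253, 252, 240], [216, 213, 186], [139, 139, 119], [105, 103, 87], [103, 101, 83], [103, 100, 86], [110, 107, 92], [107, 103, 89], [108, 106, 92], [102, 99, 88], [109, 112, 104], [160, 169, 165]]
```

View pics/w20c.png

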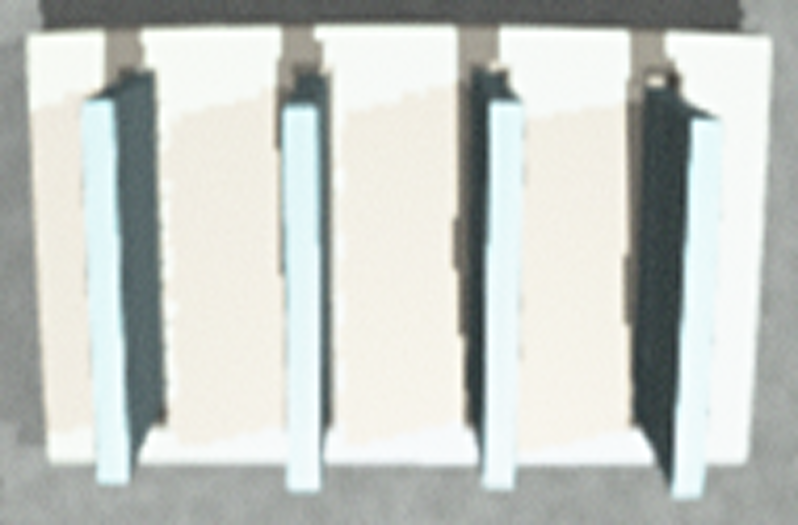

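Run:
```python
from h import *
q=np.array([[(99,101),(113,485)],[(301,104),(304,490)],[(505,100),(499,488)],[(706,120),(688,495)]],float)
c=cam('wrist')
for d in q:
    P=plane('wrist',d/[4.2,5]+[230,120],.076,c)[:,:2]; v=P[0]-P[1]
    print(P.mean(0),np.hypot(*v),'yaw(x axis)',np.degrees(np.arctan2(v[1],v[0]))-90)
r=np.array([(28,33),(772,38),(47,463),(748,465)])/[4.2,5]+[230,120]
P=plane('wrist',r,.024,c)[:,:2];print(P,P.mean(0))
```

```text
[0.38103573 0.35716559] 0.08027435510311558 yaw(x axis) 1.5494662362747675
[0.42876045 0.35782207] 0.07970570336156575 yaw(x axis) 1.8134987007839811
[0.47635639 0.36026185] 0.08020293370289164 yaw(x axis) 2.5138065851415945
[0.52447665 0.35963461] 0.07918337981885704 yaw(x axis) 2.572772725324512
[[0.3485892  0.40709153]
 [0.55390553 0.41418491]
 [0.35157472 0.30199861]
 [0.5580809  0.3091158 ]] [0.45303759 0.35809771]
```

Request:
move_arm(
  series=[
    [[3, 4, 0, 0, 0, 0], [7, 7.7, 0, 0, 0, 0], [12, 7.7, 0, 0, 0, 0], [13, 7.7, 0, 0, 0, 0], [13, 7.7, 0, 0, 0, 0], [13, 7.7, 0, 0, 0, 0]],
  ],
)

```text
time: 26.72
tool_pos: [0.5237, 0.3604, 0.1179]
ee_rot: [1.184, 1.226, -1.177]
wrist_force: [-0.5, -0.1, 0.9]
opening: 0.0265
```

Run:
```python
from h import *
o=get_obs();print(o['time'],o['tool_pos'],o['opening'])
im=save('wrist','w21.png')
```

```text
26.725 [0.52371817 0.36041342 0.11794775] 0.02650395269587001
```

View pics/w21.png

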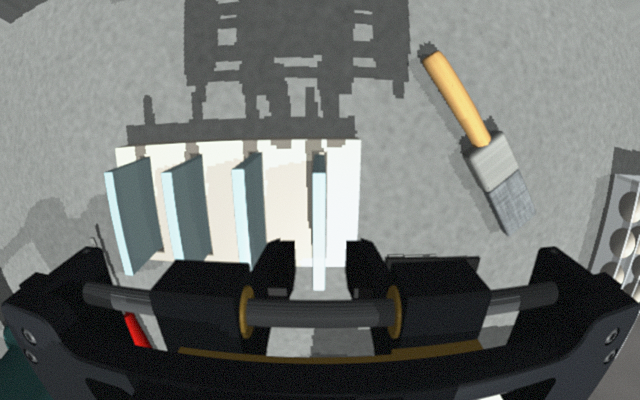

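Run:
```python
from h import *
P=plane('wrist',[(320,170),(319,289)],.076);print(P,P.mean(0))
print(toolmove([P[:,0].mean(),P[:,1].mean(),.05]))
```

```text
[[0.52308481 0.40095172 0.076     ]
 [0.5255733  0.3212249  0.076     ]] [0.52432906 0.36108831 0.076     ]
(array([ 6.81,  0.03, -0.04]), None)
```

Request:
move_arm(
  series=[
    [[2, 0, 0, 0, 0, 0], [4, 0, 0, 0, 0, 0], [6, 0, 0, 0, 0, 0], [6.7, 0, 0, 0, 0, 0], [6.7, 0, 0, 0, 0, 0]],
  ],
)

```text
time: 27.4
tool_pos: [0.5217, 0.359, 0.0468]
ee_rot: [1.179, 1.228, -1.183]
wrist_force: [0.0, -0.3, 0.6]
opening: 0.0266
```

Request:
move_arm(
  series=[
    [[0, 0, 0, 0, 0, 0], [0, 0, 0, 0, 0, 0], [0, 0, 0, 0, 0, 0], [0, 0, 0, 0, 0, 0]],
  ],
  jaw=0,
  squeeze=25,
)

```text
time: 27.9
tool_pos: [0.5231, 0.3599, 0.0491]
ee_rot: [1.182, 1.227, -1.179]
wrist_force: [-0.2, 0.3, 2.4]
opening: 0.0077
```

Run:
```python
from h import *
o=get_obs();print(o['time'],o['tool_pos'],o['opening'],o['wrist_force'])
A=R.from_rotvec(o['ee_rot']).as_matrix();print('yaw',np.degrees(np.arctan2(A[1,1],A[0,1])),A[:,0])
im=save('wrist','w22.png')
```

```text
27.9 [0.5230534  0.35988296 0.04911803] 0.007738796692498617 [-0.20231943  0.25686186  2.44727025]
yaw 2.2337406420304724 [ 1.44426968e-03  8.95400907e-04 -9.99998556e-01]
```

View pics/w22.png

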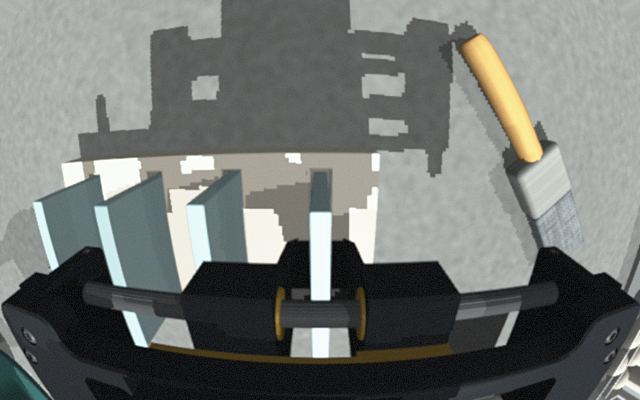

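Request:
move_arm(
  series=[
    [[-3, 0, 0, 0, 0, 0], [-8, 0, 0, 0, 0, 0], [-14, 0, 0, 0, 0, 0], [-18, -0.3, 6, 0, 0, 0], [-20, -3, 70.4, 0.086, 0, 0], [-20, -3, 70.4, 0.086, 0, 0], [-20, -3, 70.4, 0.086, 0, 0], [-20, -3, 70.4, 0.086, 0, 0], [-20, -3, 70.4, 0.086, 0, 0], [-20, -3, 70.4, 0.086, 0, 0], [-20, -3, 70.4, 0.086, 0, 0], [-20, -3, 70.4, 0.086, 0, 0]],
  ],
)

```text
time: 29.45
tool_pos: [0.5197, -0.194, 0.2422]
ee_rot: [1.244, 1.187, -1.244]
wrist_force: [0.7, 0.3, -0.1]
opening: 0.0079
```

Run:
```python
from h import *
o=get_obs();print(o['time'],o['tool_pos'],o['opening'],o['wrist_force'])
print(toolmove([.52,-.345,.23],down(np.radians(-2.7))))
```

```text
29.45 [ 0.51967145 -0.19399802  0.24215648] 0.007925906070614256 [ 0.67559458  0.31476724 -0.13933054]
(array([ 1.21,  0.74, 15.08]), array([-0., -0.,  0.]))
```

Request:
move_arm(
  series=[
    [[0, 0.7, 6, 0, 0, 0], [0, 0.7, 12, 0, 0, 0], [1, 0.7, 15, 0, 0, 0], [1, 0.7, 15, 0, 0, 0], [1, 0.7, 15, 0, 0, 0]],
  ],
)

```text
time: 30.08
tool_pos: [0.52, -0.3415, 0.2318]
ee_rot: [1.244, 1.188, -1.244]
wrist_force: [-0.7, 1.1, -0.3]
opening: 0.0075
```

Run:
```python
from h import *
o=get_obs();print(o['time'],o['tool_pos'],o['opening'],o['wrist_force'])
A=R.from_rotvec(o['ee_rot']).as_matrix();print('yaw',np.degrees(np.arctan2(A[1,1],A[0,1])),A[:,0])
im=save('wrist','w23.png')
```

```text
30.075 [ 0.51999372 -0.34147601  0.2318283 ] 0.0074581863165543855 [-0.66378854  1.0516891  -0.34459996]
yaw -2.702355969915577 [-8.18422027e-04  1.27074154e-03 -9.99998858e-01]
```

View pics/w23.png

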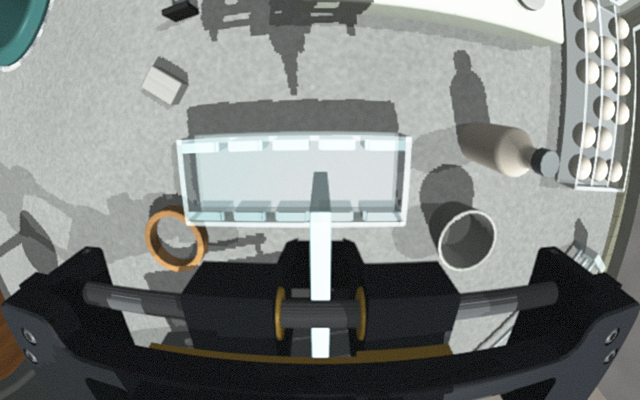

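Run:
```python
from h import *
im=cv2.imread('pics/w23.png')
cv2.imwrite('pics/w23c.png',cv2.resize(im[125:235,170:420],None,fx=3.2,fy=5,interpolation=cv2.INTER_CUBIC))
```

```text
(no output)
```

View pics/w23c.png

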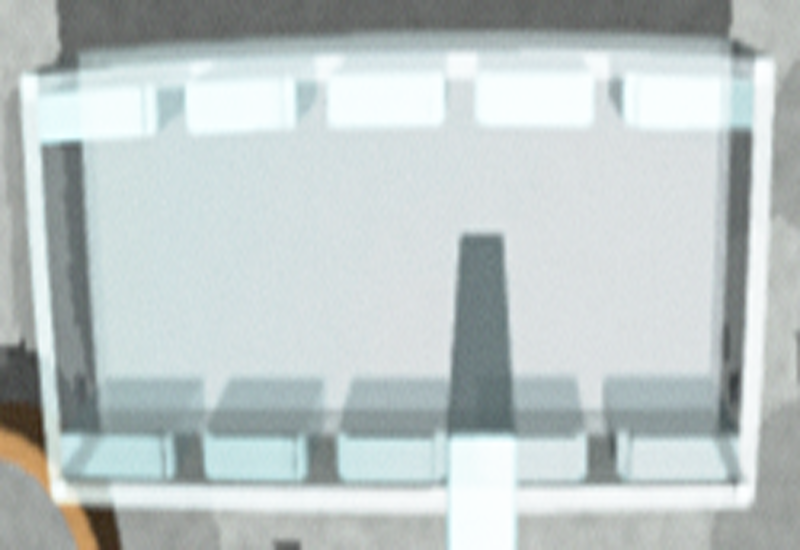

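Run:
```python
from h import *
c=cam('wrist')
f=lambda q,z:plane('wrist',np.array(q,float)/[3.2,5]+[170,125],z,c)[:,:2]
U=f([(172,100),(312,98),(460,96),(608,98)],.05); L=f([(190,455),(322,455),(602,455)],.05)
print('U',U,'L',L,sep='\n')
print(np.diff(U,axis=0), L[2]-L[0])
I=f([(240,131),(385,129),(535,127)],.05);J=f([(260,434),(390,434),(545,434)],.05);print(I,J,(I+J)/2)
K=f([(22,75),(773,58),(55,500),(750,503)],.054);print(K,K.mean(0))
for i,a in zip([0,1,3],[0,1,2]):
    v=U[i]-L[a];print('slot',i,'yaw',np.degrees(np.arctan2(v[1],v[0]))-90,(U[i]+L[a])/2)
# in-hand plate: ends
P=plane('wrist',[(320,214),(320,357)],c[2][2]*0+get_obs()['tool_pos'][2]+.027,c);print(P,P.mean(0),get_obs()['tool_pos'])
```

```text
U
[[ 0.42213699 -0.29743248]
 [ 0.46909378 -0.30048869]
 [ 0.51644809 -0.30278514]
 [ 0.56352305 -0.30505586]]
L
[[ 0.41866639 -0.37628044]
 [ 0.46558517 -0.37802677]
 [ 0.56049398 -0.38231956]]
[[ 0.04695679 -0.00305622]
 [ 0.0473543  -0.00229645]
 [ 0.04707497 -0.00227072]] [ 0.14182759 -0.00603912]
[[ 0.44471827 -0.3057287 ]
 [ 0.49219007 -0.30832952]
 [ 0.53998331 -0.31021351]] [[ 0.44449437 -0.37232411]
 [ 0.48921729 -0.37417571]
 [ 0.54125308 -0.37654733]] [[ 0.44460632 -0.33902641]
 [ 0.49070368 -0.34125262]
 [ 0.54061819 -0.34338042]]
[[ 0.36976901 -0.28670157]
 [ 0.61705771 -0.29734828]
 [ 0.36628462 -0.38415539]
 [ 0.61185928 -0.39492693]] [ 0.49124266 -0.34078304]
slot 0 yaw -2.5203272799080167 [ 0.42040169 -0.33685646]
slot 1 yaw -2.590882123371088 [ 0.46733947 -0.33925773]
slot 3 yaw -2.2450941708466843 [ 0.56200851 -0.34368771]
[[ 0.52282667 -0.30242812  0.25920883]
 [ 0.5195423  -0.37384125  0.25920883]] [ 0.52118449 -0.33813468  0.25920883] [ 0.52029634 -0.34114713  0.23220883]
```

Run:
```python
from h import *
print(toolmove([.561,-.343,.108],down(np.radians(-2.6))))
```

```text
(array([1.242e+01, 4.080e+00, 1.000e-02]), array([-0.001, -0.001,  0.   ]))
```

Request:
move_arm(
  series=[
    [[2, 4.1, 0, 0, 0, 0], [7, 4.1, 0, 0, 0, 0], [11, 4.1, 0, 0, 0, 0], [12.4, 4.1, 0, 0, 0, 0], [12.4, 4.1, 0, 0, 0, 0], [12.4, 4.1, 0, 0, 0, 0]],
  ],
)

```text
time: 30.88
tool_pos: [0.5627, -0.3448, 0.1108]
ee_rot: [1.243, 1.183, -1.242]
wrist_force: [0.7, -0.5, -0.8]
opening: 0.0078
```

Run:
```python
from h import *
o=get_obs();print(o['time'],o['tool_pos'],o['opening'],o['wrist_force'])
im=save('wrist','w24.png')[:,:,::-1]
cv2.imwrite('pics/w24c.png',cv2.resize(im[110:250,240:400],None,fx=5,fy=4.2,interpolation=cv2.INTER_CUBIC))
```

```text
30.875 [ 0.56272109 -0.34476554  0.11077036] 0.007836968645422732 [ 0.66194799 -0.53467042 -0.76963523]
```

View pics/w24.png

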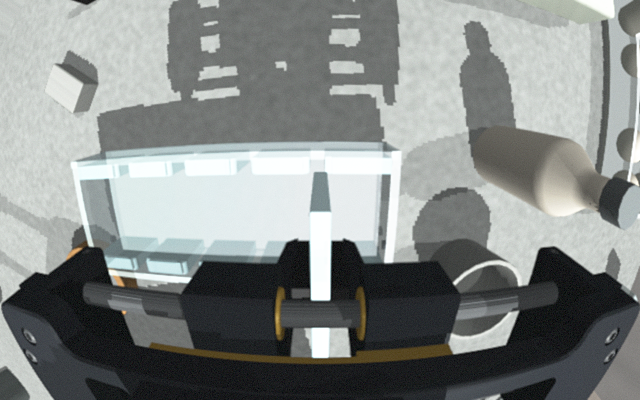

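View pics/w24c.png

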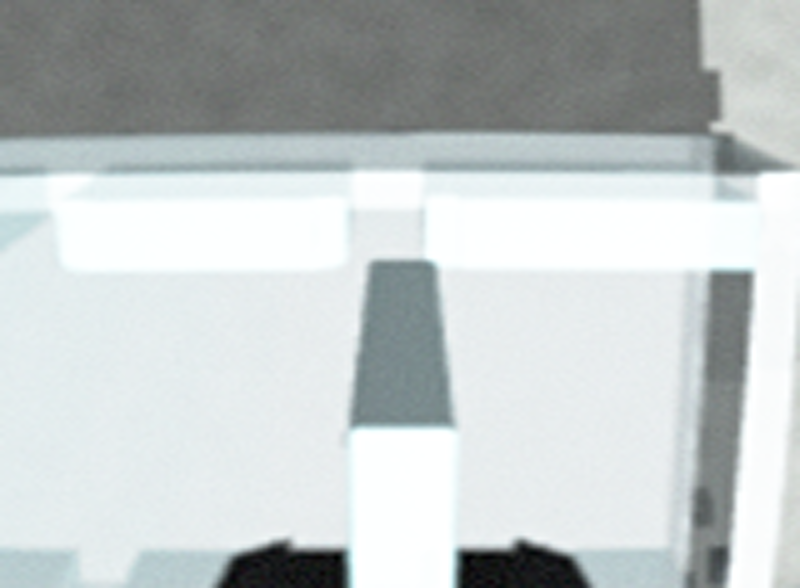

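Run:
```python
from h import *
o=get_obs();c=cam('wrist',o);A=R.from_rotvec(o['ee_rot']).as_matrix()
g=plane('wrist',np.array([(350,235),(425,235)])/[5,4.2]+[240,110],.05,c)
b=plane('wrist',np.array([(368,262),(437,262)])/[5,4.2]+[240,110],o['tool_pos'][2]-.043,c)
print(g,b);print('gap',g[1]-g[0],'plate',b[1]-b[0]); d=g.mean(0)-b.mean(0);print('tool-axes delta mm',A.T@d*1000)
print('yaw',np.degrees(np.arctan2(A[1,1],A[0,1])))
# comb inner edge y
e=plane('wrist',np.array([(200,270),(550,268)])/[5,4.2]+[240,110],.05,c);print(e)
```

```text
[[ 0.55930976 -0.30581314  0.05      ]
 [ 0.56875896 -0.30626518  0.05      ]] [[ 0.56185623 -0.30614939  0.06800798]
 [ 0.56977348 -0.30652343  0.06800798]]
gap [ 0.0094492  -0.00045204  0.        ] plate [ 0.00791725 -0.00037404  0.        ]
tool-axes delta mm [18.0005952  -1.86020317 -0.25342732]
yaw -2.680378234191251
[[ 0.53987886 -0.31021148  0.05      ]
 [ 0.58445323 -0.31205088  0.05      ]]
```

Request:
move_arm(
  series=[
    [[0.3, -0.19, -0.1, 0, 0, 0], [0.6, -0.19, -0.1, 0, 0, 0], [1.2, -0.19, -0.1, 0, 0, 0], [2, -0.19, -0.1, 0, 0, 0], [2.5, -0.19, -0.1, 0, 0, 0], [2.5, -0.19, -0.1, 0, 0, 0]],
  ],
)

```text
time: 31.68
tool_pos: [0.5596, -0.343, 0.0825]
ee_rot: [1.244, 1.187, -1.244]
wrist_force: [1.5, -0.1, -1.2]
opening: 0.0076
```

Run:
```python
from h import *
o=get_obs();print(o['time'],o['tool_pos'],o['opening'],o['wrist_force'],o['ft_torque'])
im=save('wrist','w25.png')[:,:,::-1]
cv2.imwrite('pics/w25c.png',cv2.resize(im[110:250,240:400],None,fx=5,fy=4.2,interpolation=cv2.INTER_CUBIC))
```

```text
31.675 [ 0.55955444 -0.34301443  0.08254957] 0.007609871068080971 [ 1.54192739 -0.12177531 -1.24856323] [-0.04833704 -0.43941747  0.04376953]
```

View pics/w25c.png

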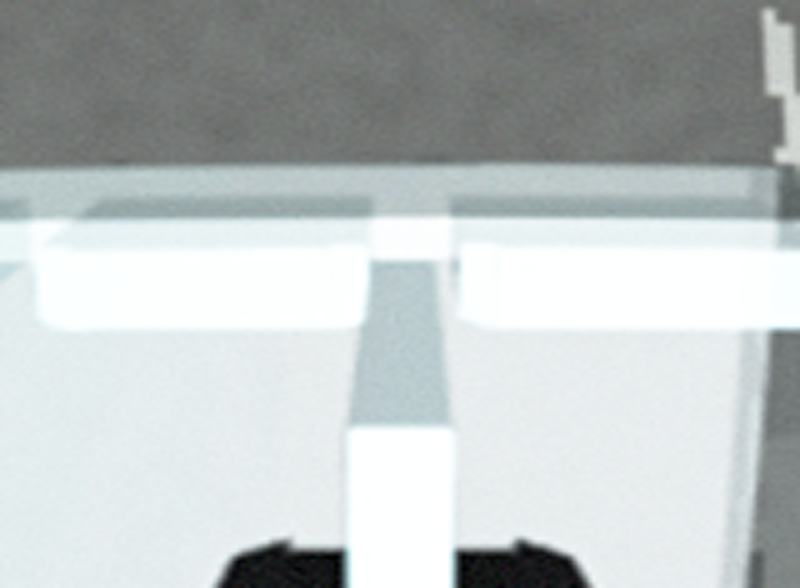

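Request:
move_arm(
  series=[
    [[0.3, 0.08, 0, 0, 0, 0], [1, 0.08, 0, 0, 0, 0], [1.8, 0.08, 0, 0, 0, 0], [2.6, 0.08, 0, 0, 0, 0], [3.2, 0.08, 0, 0, 0, 0], [3.5, 0.08, 0, 0, 0, 0], [3.5, 0.08, 0, 0, 0, 0]],
  ],
)

```text
time: 32.6
tool_pos: [0.5603, -0.3433, 0.0483]
ee_rot: [1.244, 1.186, -1.244]
wrist_force: [-0.2, -0.0, -2.4]
opening: 0.0076
```

Run:
```python
from h import *
o=get_obs();print(o['time'],o['tool_pos'],o['opening'],o['wrist_force'],o['ft_torque'])
im=save('wrist','w26.png')[:,:,::-1]
```

```text
32.6 [ 0.56031916 -0.34327047  0.04832462] 0.007599609673792925 [-0.22312787 -0.04949151 -2.35459827] [-0.04413683 -0.06649213  0.03340407]
```

View pics/w26.png

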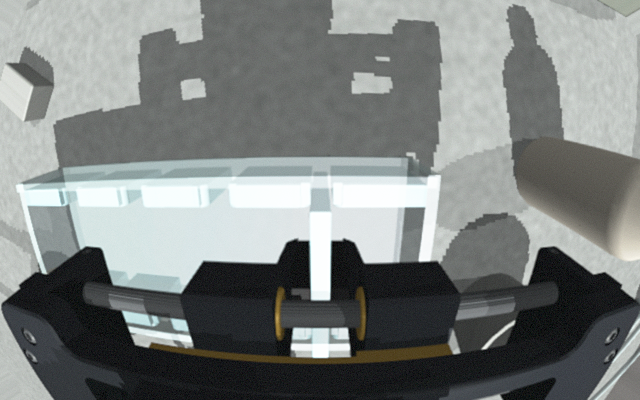

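Request:
move_arm(
  series=[
    [[0.2, 0, 0, 0, 0, 0], [0.3, 0, 0, 0, 0, 0], [0.3, 0, 0, 0, 0, 0]],
  ],
)

```text
time: 33.02
tool_pos: [0.5606, -0.3434, 0.0482]
ee_rot: [1.244, 1.186, -1.243]
wrist_force: [-4.0, 3.0, 14.2]
opening: 0.0075
```

Request:
move_arm(
  series=[
    [[0, 0, 0, 0, 0, 0], [0, 0, 0, 0, 0, 0], [0, 0, 0, 0, 0, 0], [-3, 0, 0, 0, 0, 0], [-8, 0, 0, 0, 0, 0], [-14, 0, 0, 0, 0, 0], [-19, 0, 0, 0, 0, 0], [-19, 0, 0, 0, 0, 0]],
  ],
  jaw=0.3,
)

```text
time: 34.02
tool_pos: [0.563, -0.345, 0.2416]
ee_rot: [1.244, 1.176, -1.24]
wrist_force: [-0.0, 0.1, 1.1]
opening: 0.0264
```

Run:
```python
from h import *
o=get_obs();print(o['time'],o['tool_pos'],o['opening'],o['wrist_force'],o['ft_torque'])
im=save('wrist','w27.png')[:,:,::-1]
print(toolmove([.475,.3585,.25],down(np.radians(2.3))))
```

```text
34.025 [ 0.56298088 -0.34501398  0.24163853] 0.026449349278286457 [-0.04633396  0.10663604  1.14615543] [-0.07012284 -0.0595767   0.03242342]
(array([ -1.44, -11.93, -69.77]), array([-0.087,  0.003, -0.004]))
```

View pics/w27.png

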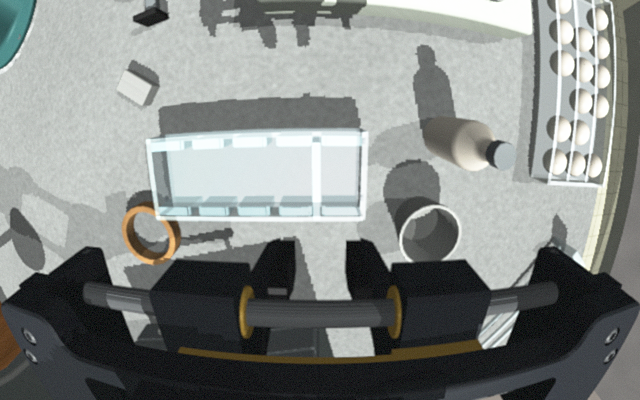

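Request:
move_arm(
  series=[
    [[-1, -11.9, -69.8, -0.087, 0, 0], [-1, -11.9, -69.8, -0.087, 0, 0], [-1, -11.9, -69.8, -0.087, 0, 0], [-1, -11.9, -69.8, -0.087, 0, 0], [-1, -11.9, -69.8, -0.087, 0, 0], [-1, -11.9, -69.8, -0.087, 0, 0], [-1, -11.9, -69.8, -0.087, 0, 0], [-1, -11.9, -69.8, -0.087, 0, 0], [-1, -11.9, -69.8, -0.087, 0, 0], [-1, -11.9, -69.8, -0.087, 0, 0], [-1, -11.9, -69.8, -0.087, 0, 0], [-1, -11.9, -69.8, -0.087, 0, 0]],
  ],
)

```text
time: 35.58
tool_pos: [0.4721, 0.362, 0.2423]
ee_rot: [1.174, 1.231, -1.181]
wrist_force: [-0.8, -0.1, 0.1]
opening: 0.0265
```

Run:
```python
from h import *
o=get_obs();print(o['time'],o['tool_pos'])
print(toolmove([.475,.358,.118],down(np.radians(2.3))))
```

```text
35.575 [0.47209444 0.36199545 0.24227664]
(array([12.43,  0.32,  0.39]), array([0.003, 0.002, 0.004]))
```

Request:
move_arm(
  series=[
    [[0, 0.1, 0.2, 0, 0, 0], [5, 0.1, 0.2, 0, 0, 0], [10, 0.1, 0.2, 0, 0, 0], [12.4, 0.1, 0.2, 0, 0, 0], [12.4, 0.1, 0.2, 0, 0, 0], [12.4, 0.1, 0.2, 0, 0, 0]],
  ],
)

```text
time: 36.33
tool_pos: [0.4762, 0.3568, 0.1221]
ee_rot: [1.181, 1.227, -1.18]
wrist_force: [0.1, 1.1, 0.1]
opening: 0.0262
```

```bash
cat > look.py <<'E'
import sys
from h import *
o=get_obs();print(o['time'],o['tool_pos'],o['opening'],o['wrist_force'])
A=R.from_rotvec(o['ee_rot']).as_matrix();print('yaw',np.degrees(np.arctan2(A[1,1],A[0,1])))
im=save('wrist',sys.argv[1]+'.png')[:,:,::-1]
cv2.imwrite('pics/'+sys.argv[1]+'c.png',cv2.resize(im[110:310,240:400],None,fx=4,fy=3,interpolation=cv2.INTER_CUBIC))
E
python3 look.py w28
```

```text
36.325 [0.47616495 0.35675153 0.1221449 ] 0.026206744911187206 [0.0751175  1.06883811 0.11538672]
yaw 2.2073559706224724
```

View pics/w28.png

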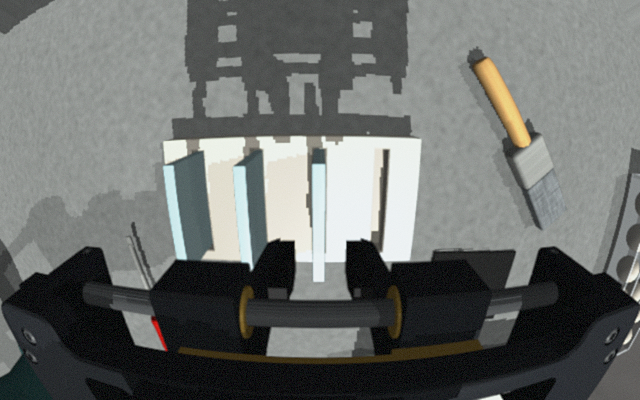

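Run:
```python
from h import *
P=plane('wrist',[(319,163),(318,281)],.076);print(P.mean(0))
print(toolmove([P[:,0].mean(),P[:,1].mean(),.049]))
```

```text
[0.47629501 0.36116177 0.076     ]
(array([ 7.39, -0.03, -0.37]), None)
```

Request:
move_arm(
  series=[
    [[2, 0, -0.3, 0, 0, 0], [4, 0, -0.3, 0, 0, 0], [6, 0, -0.3, 0, 0, 0], [7.2, 0, -0.3, 0, 0, 0], [7.2, 0, -0.3, 0, 0, 0], [7.2, 0, -0.3, 0, 0, 0]],
  ],
)

```text
time: 37.12
tool_pos: [0.4754, 0.361, 0.0495]
ee_rot: [1.18, 1.228, -1.179]
wrist_force: [0.0, 1.3, -0.2]
opening: 0.0267
```

Request:
move_arm(
  series=[
    [[0, 0, 0, 0, 0, 0], [0, 0, 0, 0, 0, 0], [0, 0, 0, 0, 0, 0], [0, 0, 0, 0, 0, 0]],
  ],
  jaw=0,
)

```text
time: 37.62
tool_pos: [0.4756, 0.361, 0.05]
ee_rot: [1.181, 1.228, -1.179]
wrist_force: [-0.4, 0.1, 2.8]
opening: 0.0072
```

```bash
python3 look.py w29
python3 - <<'E'
from h import *
print(toolmove([.5124,-.3412,.25],down(np.radians(-2.6))))
E
```

```text
37.625 [0.47557362 0.36101131 0.05001314] 0.007168588417119688 [-0.35869425  0.08068757  2.75641468]
yaw 2.2941700032821726
(array([-20.04,   0.9 ,  70.3 ]), array([ 0.085, -0.001, -0.001]))
```

View pics/w29.png

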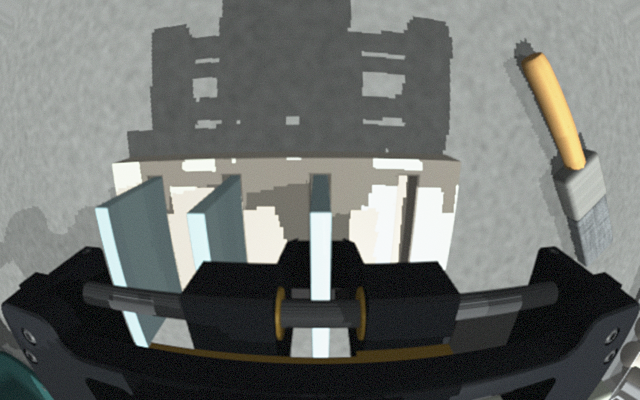

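Request:
move_arm(
  series=[
    [[-3, 0, 0, 0, 0, 0], [-8, 0, 0, 0, 0, 0], [-14, 0, 0, 0, 0, 0], [-18, 0, 5, 0, 0, 0], [-20, 0.9, 70.3, 0.085, 0, 0], [-20, 0.9, 70.3, 0.085, 0, 0], [-20, 0.9, 70.3, 0.085, 0, 0], [-20, 0.9, 70.3, 0.085, 0, 0], [-20, 0.9, 70.3, 0.085, 0, 0], [-20, 0.9, 70.3, 0.085, 0, 0], [-20, 0.9, 70.3, 0.085, 0, 0], [-20, 0.9, 70.3, 0.085, 0, 0]],
  ],
)

```text
time: 39.17
tool_pos: [0.5034, -0.189, 0.2441]
ee_rot: [1.243, 1.188, -1.242]
wrist_force: [0.9, 0.0, -0.7]
opening: 0.008
```

Run:
```python
from h import *
o=get_obs();print(o['time'],o['tool_pos'])
print(toolmove([.5124,-.3412,.111],down(np.radians(-2.6))))
```

```text
39.175 [ 0.5033682  -0.18901424  0.24405904]
(array([13.3 ,  1.59, 15.17]), array([ 0., -0.,  0.]))
```

Request:
move_arm(
  series=[
    [[0, 1, 6, 0, 0, 0], [0, 1.5, 12, 0, 0, 0], [3, 1.5, 14.9, 0, 0, 0], [8, 1.5, 14.9, 0, 0, 0], [12, 1.5, 14.9, 0, 0, 0], [13.2, 1.5, 14.9, 0, 0, 0], [13.2, 1.5, 14.9, 0, 0, 0], [13.2, 1.5, 14.9, 0, 0, 0]],
  ],
)

```text
time: 40.17
tool_pos: [0.5136, -0.3374, 0.1145]
ee_rot: [1.242, 1.184, -1.241]
wrist_force: [0.5, 0.2, -1.1]
opening: 0.008
```

```bash
python3 look.py w30
```

```text
40.175 [ 0.51357512 -0.3373845   0.11451033] 0.008043638983393919 [ 0.45393403  0.15964357 -1.08893737]
yaw -2.561319179795266
```

View pics/w30c.png

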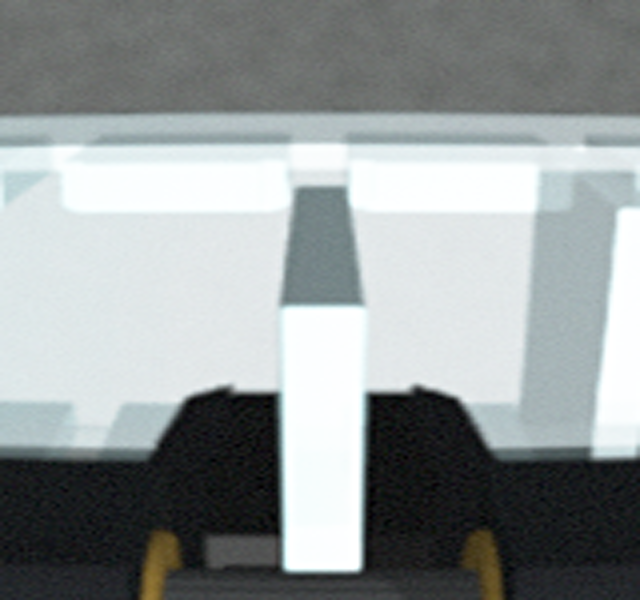

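```bash
cat > gap.py <<'E'
import sys
from h import *
# args: gL gR grow  pL pR prow  edge_row  off   (crop px of look.py)
a=[float(x) for x in sys.argv[1:]]
o=get_obs();c=cam('wrist',o);A=R.from_rotvec(o['ee_rot']).as_matrix()
f=lambda q,z:plane('wrist',np.array(q)/[4,3]+[240,110],z,c)
g=f([(a[0],a[2]),(a[1],a[2])],.05);b=f([(a[3],a[5]),(a[4],a[5])],o['tool_pos'][2]-a[7])
d=A.T@(g.mean(0)-b.mean(0))*1000;print('gap,plate',np.hypot(*(g[1]-g[0])[:2]),np.hypot(*(b[1]-b[0])[:2]),'tool dy mm',d[1])
e=f([((a[0]+a[1])/2,a[6])],.05)[0]; 
# plate end should be 6 mm beyond comb inner face (34 vs 40)
t=A.T@(b.mean(0)-e)*1000; print('plate end beyond comb face mm (want 6):',-t[2])
E
python3 gap.py 290 350 190 295 350 187 212 .044
```

```text
gap,plate 0.009700275412968154 0.00794248427876431 tool dy mm -0.3541829287310995
plate end beyond comb face mm (want 6): 10.053314844737613
```

Request:
move_arm(
  series=[
    [[0, 0, 0.38, 0, 0, 0], [0.5, 0, 0.38, 0, 0, 0], [1.2, 0, 0.38, 0, 0, 0], [2, 0, 0.38, 0, 0, 0], [3, 0, 0.38, 0, 0, 0], [3, 0, 0.38, 0, 0, 0]],
  ],
)

```text
time: 40.98
tool_pos: [0.5118, -0.34, 0.081]
ee_rot: [1.243, 1.189, -1.242]
wrist_force: [0.6, -0.3, -0.9]
opening: 0.0078
```

```bash
python3 look.py w31
```

```text
40.975 [ 0.51179321 -0.34002215  0.08100015] 0.007772974569218739 [ 0.57020386 -0.29354114 -0.90714439]
yaw -2.5825626745736665
```

View pics/w31c.png

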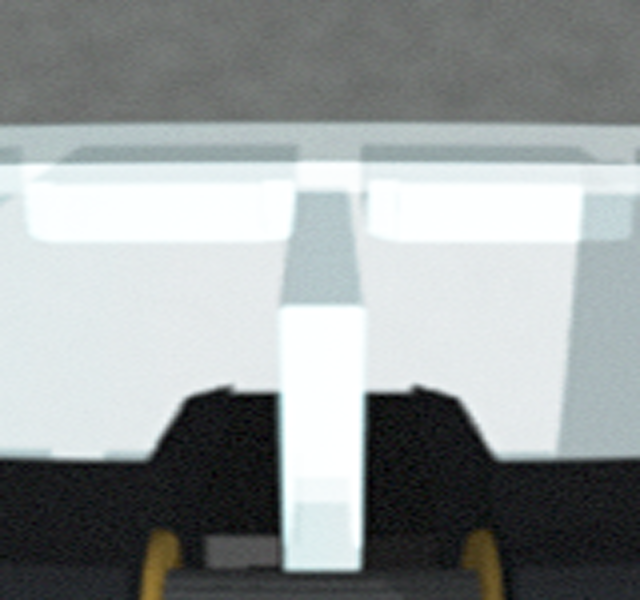

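Request:
move_arm(
  series=[
    [[0.3, 0.08, 0, 0, 0, 0], [1, 0.08, 0, 0, 0, 0], [1.8, 0.08, 0, 0, 0, 0], [2.6, 0.08, 0, 0, 0, 0], [3.2, 0.08, 0, 0, 0, 0], [3.5, 0.08, 0, 0, 0, 0], [3.5, 0.08, 0, 0, 0, 0]],
  ],
)

```text
time: 41.9
tool_pos: [0.5129, -0.3404, 0.0489]
ee_rot: [1.242, 1.188, -1.242]
wrist_force: [-3.9, 3.8, 10.8]
opening: 0.0077
```

On the floor with 11 N. Release and go for the next.

Request:
move_arm(
  series=[
    [[0, 0, 0, 0, 0, 0], [0, 0, 0, 0, 0, 0], [0, 0, 0, 0, 0, 0], [-3, 0, 0, 0, 0, 0], [-8, 0, 0, 0, 0, 0], [-14, 0, 0, 0, 0, 0], [-19, 0, 0, 0, 0, 0], [-19, 0, 0, 0, 0, 0]],
  ],
  jaw=0.3,
)

```text
time: 42.9
tool_pos: [0.5155, -0.3424, 0.2435]
ee_rot: [1.242, 1.177, -1.239]
wrist_force: [0.9, -0.1, -0.3]
opening: 0.0265
```

```bash
python3 look.py w32
python3 - <<'E'
from h import *
print(toolmove([.4276,.3588,.25],down(np.radians(2.2))))
E
```

```text
42.9 [ 0.5155165  -0.34242506  0.24346016] 0.026477268400006266 [ 0.86500174 -0.11839102 -0.32987342]
yaw -2.5771742592279843
(array([ -1.25, -11.78, -69.55]), array([-0.083,  0.003, -0.004]))
```

View pics/w32.png

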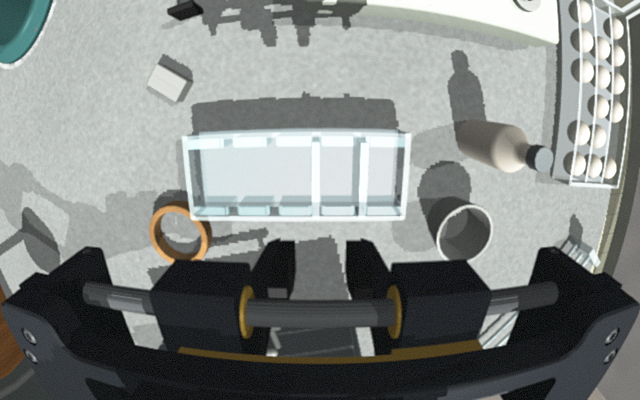

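Request:
move_arm(
  series=[
    [[-1, -11.5, -69.5, -0.083, 0, 0], [-1, -11.5, -69.5, -0.083, 0, 0], [-1, -11.5, -69.5, -0.083, 0, 0], [-1, -11.5, -69.5, -0.083, 0, 0], [-1, -11.5, -69.5, -0.083, 0, 0], [-1, -11.5, -69.5, -0.083, 0, 0], [-1, -11.5, -69.5, -0.083, 0, 0], [-1, -11.5, -69.5, -0.083, 0, 0], [-1, -11.5, -69.5, -0.083, 0, 0], [-1, -11.5, -69.5, -0.083, 0, 0], [-1, -11.5, -69.5, -0.083, 0, 0], [-1, -11.5, -69.5, -0.083, 0, 0]],
  ],
)

```text
time: 44.45
tool_pos: [0.4272, 0.3613, 0.2445]
ee_rot: [1.175, 1.23, -1.182]
wrist_force: [0.0, -0.1, 0.3]
opening: 0.0267
```

Run:
```python
from h import *
o=get_obs();print(o['time'],o['tool_pos'])
print(toolmove([.4276,.3588,.118],down(np.radians(2.2))))
```

```text
44.45 [0.42723225 0.36134918 0.24454612]
(array([12.65,  0.07,  0.23]), array([0.003, 0.002, 0.004]))
```

Request:
move_arm(
  series=[
    [[2, 0, 0, 0, 0, 0], [7, 0, 0, 0, 0, 0], [11, 0, 0, 0, 0, 0], [12.6, 0, 0, 0, 0, 0], [12.6, 0, 0, 0, 0, 0], [12.6, 0, 0, 0, 0, 0]],
  ],
)

```text
time: 45.2
tool_pos: [0.4304, 0.3591, 0.1228]
ee_rot: [1.184, 1.226, -1.18]
wrist_force: [0.6, 0.3, 0.8]
opening: 0.0267
```

```bash
python3 look.py w33
```

```text
45.2 [0.43038599 0.35914529 0.122794  ] 0.026711311467812335 [0.61231669 0.28689078 0.77283267]
yaw 2.1316167425707917
```

View pics/w33.png

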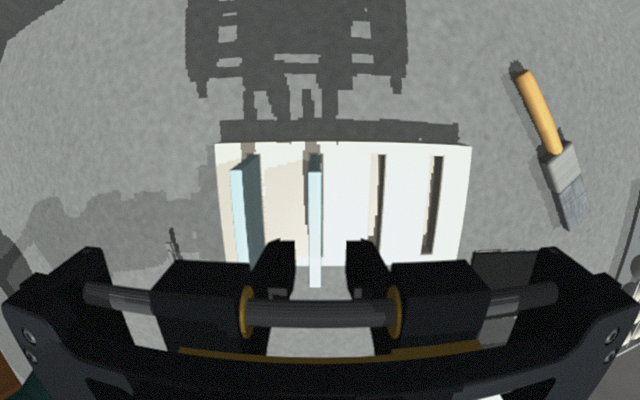

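Run:
```python
from h import *
P=plane('wrist',[(315,168),(315.5,287)],.076);print(P.mean(0))
print(toolmove([P[:,0].mean(),P[:,1].mean(),.049]))
```

```text
[0.42847911 0.35918574 0.076     ]
(array([ 7.43, -0.23,  0.04]), None)
```

Request:
move_arm(
  series=[
    [[1, -0.2, 0, 0, 0, 0], [3, -0.2, 0, 0, 0, 0], [5, -0.2, 0, 0, 0, 0], [7.2, -0.2, 0, 0, 0, 0], [7.2, -0.2, 0, 0, 0, 0], [7.2, -0.2, 0, 0, 0, 0]],
  ],
)

```text
time: 46.0
tool_pos: [0.4276, 0.3594, 0.0501]
ee_rot: [1.182, 1.227, -1.18]
wrist_force: [-0.1, -0.1, -0.7]
opening: 0.0262
```

Request:
move_arm(
  series=[
    [[0, 0, 0, 0, 0, 0], [0, 0, 0, 0, 0, 0], [0, 0, 0, 0, 0, 0], [0, 0, 0, 0, 0, 0]],
  ],
  jaw=0,
)

```text
time: 46.5
tool_pos: [0.4278, 0.3594, 0.0503]
ee_rot: [1.183, 1.227, -1.18]
wrist_force: [-0.5, -1.3, 5.1]
opening: 0.0077
```

```bash
python3 look.py w34
python3 - <<'E'
from h import *
print(toolmove([.4648,-.3387,.25],down(np.radians(-2.6))))
E
```

```text
46.5 [0.42784655 0.35941484 0.05028048] 0.0077141399396167 [-0.45657672 -1.34144793  5.11120308]
yaw 2.1745071593272405
(array([-20.04,   1.07,  69.88]), array([ 0.083, -0.001, -0.001]))
```

View pics/w34.png

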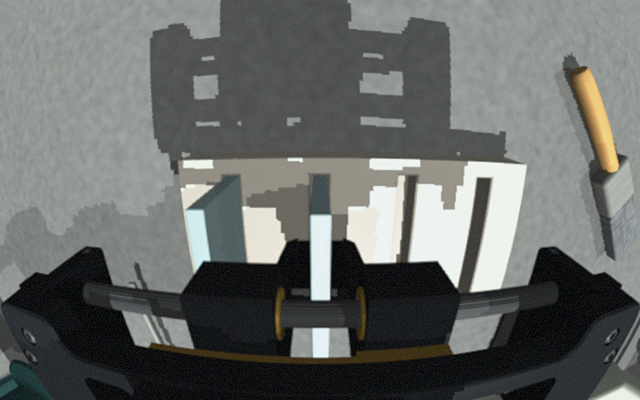

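Request:
move_arm(
  series=[
    [[-3, 0, 0, 0, 0, 0], [-8, 0, 0, 0, 0, 0], [-14, 0, 0, 0, 0, 0], [-18, 0, 5, 0, 0, 0], [-20, 1.1, 69.8, 0.083, 0, 0], [-20, 1.1, 69.8, 0.083, 0, 0], [-20, 1.1, 69.8, 0.083, 0, 0], [-20, 1.1, 69.8, 0.083, 0, 0], [-20, 1.1, 69.8, 0.083, 0, 0], [-20, 1.1, 69.8, 0.083, 0, 0], [-20, 1.1, 69.8, 0.083, 0, 0], [-20, 1.1, 69.8, 0.083, 0, 0]],
  ],
)

```text
time: 48.05
tool_pos: [0.4559, -0.1907, 0.2442]
ee_rot: [1.243, 1.188, -1.242]
wrist_force: [0.9, 0.5, -1.2]
opening: 0.0079
```

Run:
```python
from h import *
o=get_obs();print(o['time'],o['tool_pos'])
print(toolmove([.4648,-.3387,.111],down(np.radians(-2.6))))
```

```text
48.05 [ 0.45586849 -0.19073152  0.24418536]
(array([13.31,  1.56, 14.75]), array([-0., -0.,  0.]))
```

Request:
move_arm(
  series=[
    [[0, 1, 6, 0, 0, 0], [0, 1.5, 12, 0, 0, 0], [3, 1.5, 14.9, 0, 0, 0], [8, 1.5, 14.9, 0, 0, 0], [12, 1.5, 14.9, 0, 0, 0], [13.2, 1.5, 14.9, 0, 0, 0], [13.2, 1.5, 14.9, 0, 0, 0], [13.2, 1.5, 14.9, 0, 0, 0]],
  ],
)

```text
time: 49.05
tool_pos: [0.4661, -0.3392, 0.1146]
ee_rot: [1.242, 1.184, -1.241]
wrist_force: [0.3, 0.1, -0.4]
opening: 0.0077
```

```bash
python3 look.py w35
```

```text
49.05 [ 0.46608202 -0.33916581  0.11455889] 0.0076768014333001375 [ 0.31705805  0.06146404 -0.38133362]
yaw -2.562624381268464
```

View pics/w35c.png

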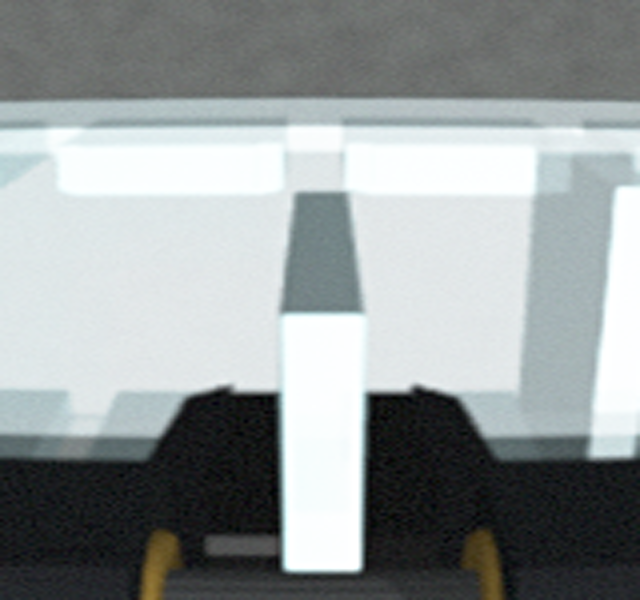

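```bash
python3 gap.py 286 345 170 296 350 193 193 .0443
```

```text
gap,plate 0.009490369552149413 0.007823843853462756 tool dy mm -1.154043319377554
plate end beyond comb face mm (want 6): 4.5827136366635255
```

Request:
move_arm(
  series=[
    [[0, -0.05, -0.1, 0, 0, 0], [0.5, -0.05, -0.1, 0, 0, 0], [1.2, -0.05, -0.1, 0, 0, 0], [2, -0.05, -0.1, 0, 0, 0], [3, -0.05, -0.1, 0, 0, 0], [3, -0.05, -0.1, 0, 0, 0]],
  ],
)

```text
time: 49.85
tool_pos: [0.4639, -0.3369, 0.0811]
ee_rot: [1.243, 1.189, -1.243]
wrist_force: [0.5, -0.7, -1.2]
opening: 0.008
```

```bash
python3 look.py w36
```

```text
49.85 [ 0.46391496 -0.33688455  0.08114378] 0.00795133009838631 [ 0.49365692 -0.67810142 -1.20732668]
yaw -2.5826304166461767
```

View pics/w36c.png

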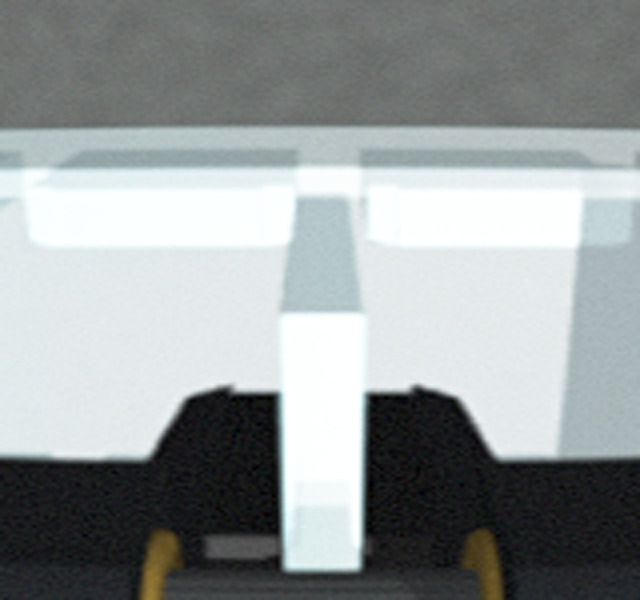

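Same picture as the previous insertion (plate in the groove, slightly left).

Request:
move_arm(
  series=[
    [[0.3, 0.08, 0, 0, 0, 0], [1, 0.08, 0, 0, 0, 0], [1.8, 0.08, 0, 0, 0, 0], [2.6, 0.08, 0, 0, 0, 0], [3.2, 0.08, 0, 0, 0, 0], [3.5, 0.08, 0, 0, 0, 0], [3.5, 0.08, 0, 0, 0, 0]],
  ],
)

```text
time: 50.78
tool_pos: [0.4652, -0.3373, 0.0492]
ee_rot: [1.242, 1.188, -1.242]
wrist_force: [-4.3, 3.6, 12.9]
opening: 0.0076
```

Request:
move_arm(
  series=[
    [[0, 0, 0, 0, 0, 0], [0, 0, 0, 0, 0, 0], [0, 0, 0, 0, 0, 0], [-3, 0, 0, 0, 0, 0], [-8, 0, 0, 0, 0, 0], [-14, 0, 0, 0, 0, 0], [-19, 0, 0, 0, 0, 0], [-19, 0, 0, 0, 0, 0]],
  ],
  jaw=0.3,
)

```text
time: 51.78
tool_pos: [0.4677, -0.3394, 0.2433]
ee_rot: [1.241, 1.177, -1.239]
wrist_force: [-0.1, -0.0, -0.1]
opening: 0.0269
```

```bash
python3 look.py w37
python3 - <<'E'
from h import *
print(toolmove([.380,.357,.25],down(np.radians(1.8))))
E
```

```text
51.775 [ 0.46769356 -0.33942563  0.24327927] 0.02691348567747782 [-0.06122926 -0.04897451 -0.14869193]
yaw -2.577708058240228
(array([ -1.25, -11.74, -69.07]), array([-0.076,  0.003, -0.004]))
```

View pics/w37.png

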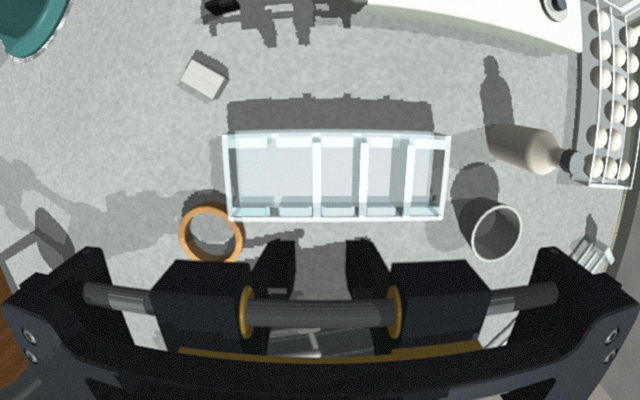

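Request:
move_arm(
  series=[
    [[-1, 0, -36, -0.07, 0, 0], [-1, 0, -36, -0.07, 0, 0], [-1, 0, -36, -0.07, 0, 0], [-1, 0, -36, -0.07, 0, 0], [-1, 0, -36, -0.07, 0, 0], [-1, -3, -42, -0.07, 0, 0], [-1, -11.5, -69, -0.076, 0, 0], [-1, -11.5, -69, -0.076, 0, 0], [-1, -11.5, -69, -0.076, 0, 0], [-1, -11.5, -69, -0.076, 0, 0], [-1, -11.5, -69, -0.076, 0, 0], [-1, -11.5, -69, -0.076, 0, 0]],
  ],
)

```text
time: 53.32
tool_pos: [0.379, 0.3591, 0.2448]
ee_rot: [1.18, 1.226, -1.187]
wrist_force: [0.2, 0.6, -0.1]
opening: 0.0266
```

Run:
```python
from h import *
o=get_obs();print(o['time'],o['tool_pos'])
print(toolmove([.380,.357,.118],down(np.radians(1.8))))
```

```text
53.325 [0.37900878 0.35906028 0.24484245]
(array([12.68,  0.14,  0.18]), array([0.003, 0.002, 0.004]))
```

Request:
move_arm(
  series=[
    [[2, 0, 0, 0, 0, 0], [7, 0, 0, 0, 0, 0], [11, 0, 0, 0, 0, 0], [12.6, 0, 0, 0, 0, 0], [12.6, 0, 0, 0, 0, 0], [12.6, 0, 0, 0, 0, 0]],
  ],
)

```text
time: 54.08
tool_pos: [0.3824, 0.3577, 0.123]
ee_rot: [1.189, 1.223, -1.184]
wrist_force: [-0.4, -0.8, -0.5]
opening: 0.0266
```

```bash
python3 look.py w38
```

```text
54.075 [0.38237568 0.35769602 0.12297733] 0.02657338029799761 [-0.40212111 -0.82345029 -0.46229433]
yaw 1.7559468941588143
```

View pics/w38.png

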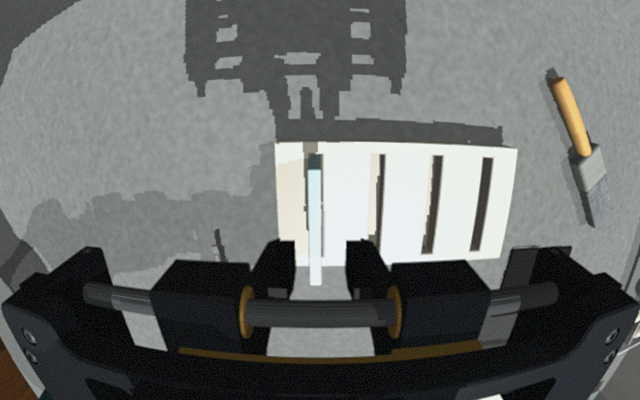

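Request:
move_arm(
  series=[
    [[1, -0.2, 0, 0, 0, 0], [3, -0.2, 0, 0, 0, 0], [5, -0.2, 0, 0, 0, 0], [7.2, -0.2, 0, 0, 0, 0], [7.2, -0.2, 0, 0, 0, 0], [7.2, -0.2, 0, 0, 0, 0]],
  ],
)

```text
time: 54.88
tool_pos: [0.3796, 0.3575, 0.0502]
ee_rot: [1.187, 1.224, -1.185]
wrist_force: [0.2, 0.5, -0.4]
opening: 0.0261
```

Request:
move_arm(
  series=[
    [[0, 0, 0, 0, 0, 0], [0, 0, 0, 0, 0, 0], [0, 0, 0, 0, 0, 0], [0, 0, 0, 0, 0, 0]],
  ],
  jaw=0,
)

```text
time: 55.38
tool_pos: [0.3799, 0.3576, 0.0504]
ee_rot: [1.188, 1.223, -1.185]
wrist_force: [-0.3, 0.2, 5.2]
opening: 0.0074
```

```bash
python3 look.py w39
python3 - <<'E'
from h import *
print(toolmove([.4168,-.3355,.25],down(np.radians(-2.6))))
E
```

```text
55.375 [0.37990824 0.35755393 0.05041979] 0.00743252490114731 [-0.27261868  0.2368058   5.20591957]
yaw 1.7758953746351007
(array([-20.02,   1.57,  69.37]), array([ 0.076, -0.001, -0.001]))
```

View pics/w39.png

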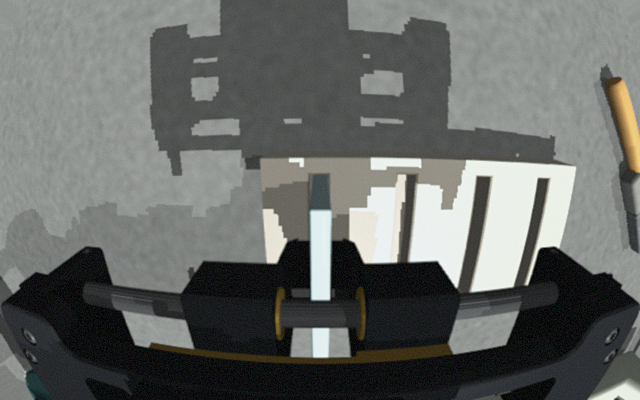

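Request:
move_arm(
  series=[
    [[-3, 0, 0, 0, 0, 0], [-8, 0, 0, 0, 0, 0], [-14, 0, 0, 0, 0, 0], [-18, 3, 4, 0, 0, 0], [-20, 7, 35, 0.076, 0, 0], [-20, 7, 35, 0.076, 0, 0], [-20, 7, 35, 0.076, 0, 0], [-20, 7, 35, 0.076, 0, 0], [-20, 7, 35, 0.076, 0, 0], [-20, 6.5, 41, 0.076, 0, 0], [-20, 5, 47, 0.076, 0, 0], [-20, 4, 53, 0.076, 0, 0]],
  ],
)

```text
time: 56.92
tool_pos: [0.4346, -0.1732, 0.2491]
ee_rot: [1.243, 1.188, -1.242]
wrist_force: [1.2, -0.0, -0.7]
opening: 0.0079
```

Run:
```python
from h import *
o=get_obs();print(o['time'],o['tool_pos'])
print(toolmove([.4168,-.3355,.111],down(np.radians(-2.6))))
```

```text
56.925 [ 0.43459423 -0.17316108  0.24906037]
(array([13.8 , -1.04, 16.3 ]), array([ 0., -0.,  0.]))
```

Request:
move_arm(
  series=[
    [[0, -0.4, 6, 0, 0, 0], [0, -0.8, 12, 0, 0, 0], [3, -1.05, 16.2, 0, 0, 0], [8, -1.05, 16.2, 0, 0, 0], [12, -1.05, 16.2, 0, 0, 0], [13.6, -1.05, 16.2, 0, 0, 0], [13.6, -1.05, 16.2, 0, 0, 0], [13.6, -1.05, 16.2, 0, 0, 0]],
  ],
)

```text
time: 57.92
tool_pos: [0.4191, -0.3336, 0.1153]
ee_rot: [1.242, 1.185, -1.241]
wrist_force: [0.3, 0.2, -0.7]
opening: 0.0075
```

```bash
python3 look.py w40
```

```text
57.925 [ 0.41909293 -0.33358221  0.11528818] 0.007535633983167357 [ 0.29529523  0.1814097  -0.74529511]
yaw -2.5554384245957227
```

View pics/w40c.png

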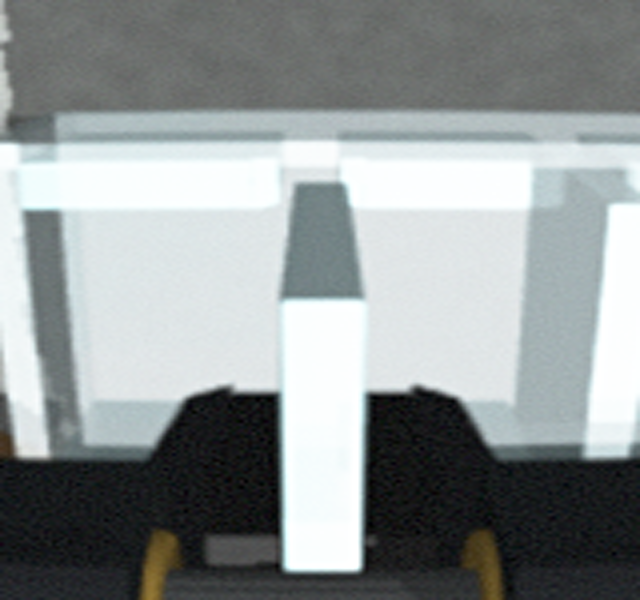

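```bash
python3 gap.py 281 342 185 294 347 184 209 .0444
```

```text
gap,plate 0.009892112014212594 0.007664571121859369 tool dy mm -1.4443240355928428
plate end beyond comb face mm (want 6): 10.098032343125759
```

Request:
move_arm(
  series=[
    [[0, -0.08, 0.37, 0, 0, 0], [0.5, -0.08, 0.37, 0, 0, 0], [1.2, -0.08, 0.37, 0, 0, 0], [2, -0.08, 0.37, 0, 0, 0], [3, -0.08, 0.37, 0, 0, 0], [3, -0.08, 0.37, 0, 0, 0]],
  ],
)

```text
time: 58.72
tool_pos: [0.4162, -0.3358, 0.082]
ee_rot: [1.243, 1.19, -1.243]
wrist_force: [0.5, -0.6, -0.2]
opening: 0.008
```

```bash
python3 look.py w41
```

```text
58.725 [ 0.41619469 -0.33575211  0.08199338] 0.007962747077737132 [ 0.53731106 -0.63454897 -0.17865694]
yaw -2.5780960457315842
```

View pics/w41c.png

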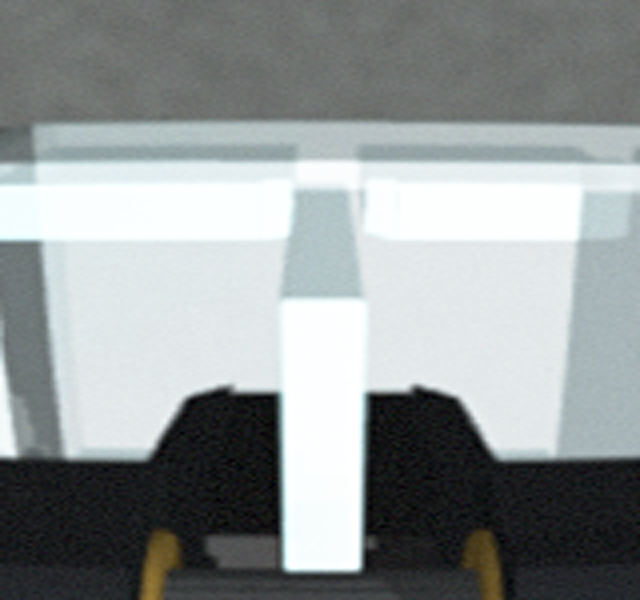

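Request:
move_arm(
  series=[
    [[0.3, 0.06, 0, 0, 0, 0], [1, 0.06, 0, 0, 0, 0], [1.8, 0.06, 0, 0, 0, 0], [2.6, 0.06, 0, 0, 0, 0], [3.2, 0.06, 0, 0, 0, 0], [3.6, 0.06, 0, 0, 0, 0], [3.6, 0.06, 0, 0, 0, 0]],
  ],
)

```text
time: 59.65
tool_pos: [0.4177, -0.3364, 0.0493]
ee_rot: [1.242, 1.188, -1.242]
wrist_force: [-3.8, 4.7, 14.0]
opening: 0.0075
```

Request:
move_arm(
  series=[
    [[0, 0, 0, 0, 0, 0], [0, 0, 0, 0, 0, 0], [0, 0, 0, 0, 0, 0], [-3, 0, 0, 0, 0, 0], [-8, 0, 0, 0, 0, 0], [-14, 0, 0, 0, 0, 0], [-19, 0, 0, 0, 0, 0], [-19, 4, 0, 0, 0, 0], [-19, 8, 0, 0, 0, 0], [-19, 8, 0, 0, 0, 0]],
  ],
  jaw=0.3,
)

```text
time: 60.9
tool_pos: [0.4993, -0.34, 0.2371]
ee_rot: [1.241, 1.188, -1.241]
wrist_force: [-0.5, -0.4, -0.5]
opening: 0.026
```

```bash
python3 look.py w42;python3 - <<'E'
from h import *
save('scene','s42.png')
im=cv2.imread('pics/w42.png');cv2.imwrite('pics/w42m.png',cv2.resize(im[120:230,180:440],None,fx=3,fy=4.5,interpolation=cv2.INTER_CUBIC))
E
```

```text
60.9 [ 0.49933754 -0.34002343  0.23706615] 0.025974941628713475 [-0.50054978 -0.41582698 -0.50181111]
yaw -2.480858525176272
```

View pics/w42m.png

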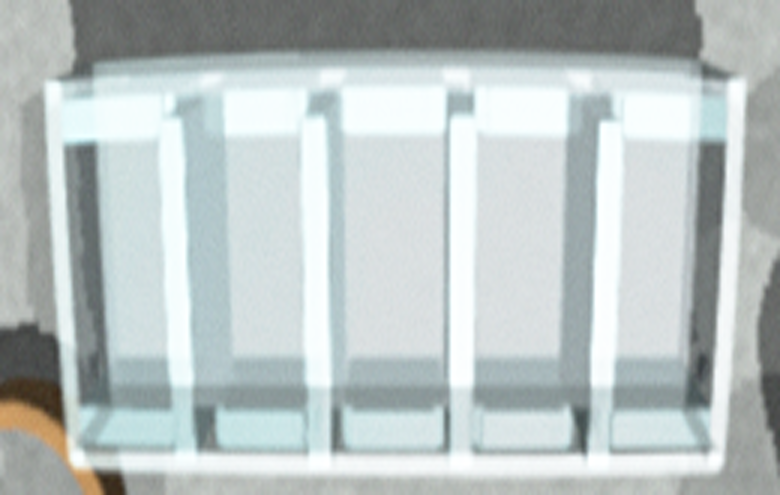

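View pics/s42.png

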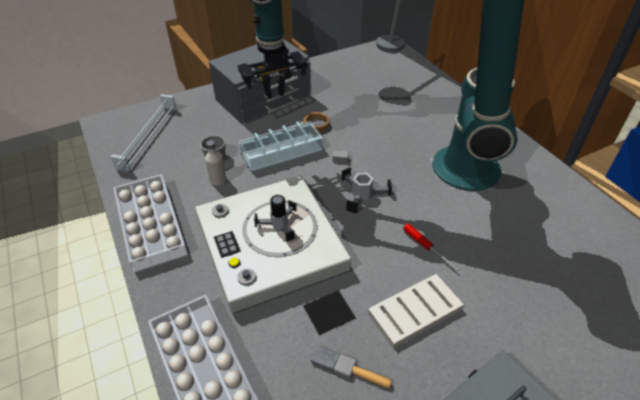

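Run:
```python
from h import *
im=save('top','t43.png')
cv2.imwrite('pics/t43c.png',cv2.resize(im[120:290,240:480,::-1],None,fx=3.3,fy=3.3,interpolation=cv2.INTER_CUBIC))
a=cv2.imread('pics/t20.png')[140:185,295:345].astype(int);b=im[140:185,295:345,::-1].astype(int)
print(np.abs(a-b).mean())
ims=snapshot('scene')
print(proj('scene',[[.6493,.0068,.166],[.6493,.0068,.196]]),proj('top',[[.6493,.0068,.166]]))
cv2.imwrite('pics/s43c.png',cv2.resize(ims[180:250,235:330,::-1],None,fx=8,fy=8,interpolation=cv2.INTER_CUBIC))
```

```text
8.543555555555555
[[275.83006176 199.26276577]
 [275.01090965 190.70747166]] [[317.50960874 151.05020641]]
```

View pics/t43c.png

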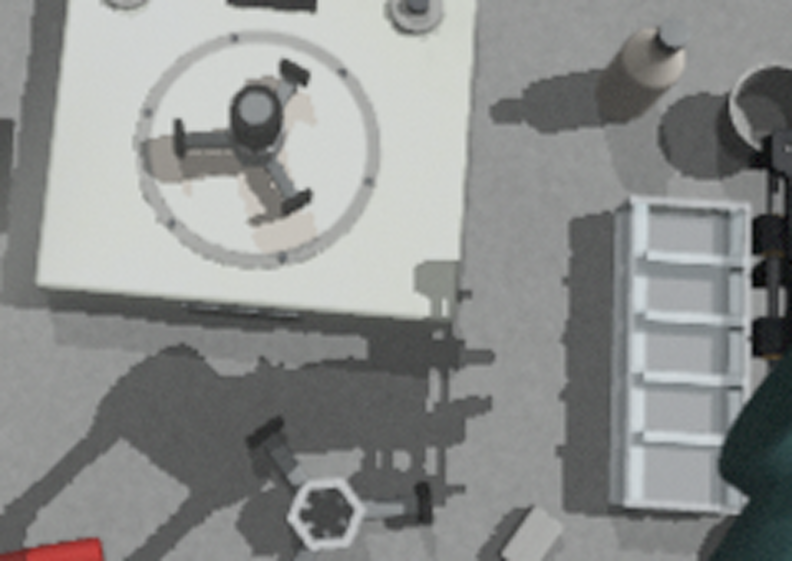

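View pics/s43c.png

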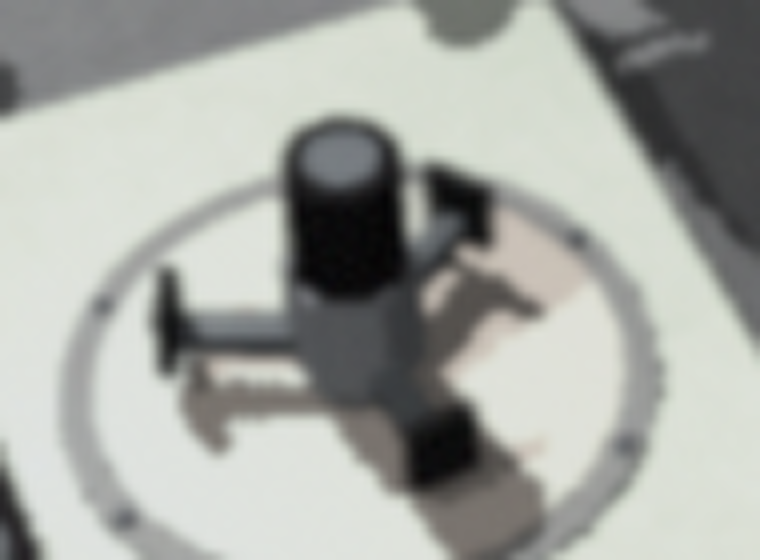

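```bash
python3 -c "
from rig import workorder
print(workorder.close_job())"
```

```text
the job is handed in; nothing more can be done
None
```

The draw machine is back together, all four dividers are in the magazine, and the job was handed in at about 61 s. No verdict was reported.

- **End cap and rotor:** I took the cap off the shaft and stood it on the mat. The smaller rotor meshed first time, because I had read the spline tooth angle from the wrist camera. It came to rest at its seat height and held there under 12 N. The cap then went back on over the hub and seated with 11 N.
- **Dividers:** The four dividers are in the four slots, one each. Each stopped at floor height under 11–14 N of push.

In the last pictures the cap stands upright and flush on the hub. The four divider tops show level and square in the magazine, and nothing has been visibly shifted on the bench in the parts I could see. The arm is clear of everything.

**Checks that disagreed:**
- The top and wrist cameras placed the magazine about 8 mm apart in x, and the rack about 5 mm. I lined each divider up with its groove by eye in the wrist picture instead.
- The cap's position in the scene picture was 1–2 pixels off its predicted place.
- On the first cap grip the jaws were on its corners (40 mm opening). I turned them for the second grip, which held the flats at 38 mm.

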